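# Feel out and pack the locating pins

## Robot

A 6-joint arm with a two-finger parallel gripper is mounted at the origin on a cart in front of the work surface, level with it; the furniture and walls round the work are solid. World frame = base frame: x ahead of the robot, y to its left, z up, the work surface at z = 0. Lengths are in m, angles in degrees, forces in N, time in s.
With the tool pointing down it reaches from about 0.375 to 0.9 m from the base axis. Payload 3.1 kg.
Tool frame: the origin (TCP) lies at the centre of the arm's flange, where the gripper is bolted on; the fingertips stand 182 mm ahead of it and the grasp point (between the pads) lies 164 mm ahead of it; x points along the fingers, z is the direction in which the jaws open and shut, and the axes are right-handed (so a half turn about x gives the same grasp; the last joint's range is limited). The gripper opens to 87 mm and grips with 3 to 60 N. Pads are 19 mm wide; open, the fingers measure 117 mm over their backs; the gripper's body (75 mm by 190 mm) begins 51 mm behind the grasp point.
Start: joints at [-79.154, 30.224, 82.088, -0, 67.689, -10.227], TCP at [0.225, -0.583, 0.405] pointing down, gripper open.
Joint ranges: [-176.69, 176.69], [-43.24, 126.21], [12.49, 139.97], [-82, 262], [0, 151.66], [-163.58, 163.58]. Speed limits (degrees/s): [159.86, 159.86, 180, 180, 180, 180].

## Interface

Orientations are given as a 3x3 rotation matrix whose columns are the frame's x, y, z axes.
In Python, from rig import bot gives the robot as it stands.
- The arm moves only by the shell command python3 -m crank 'ROWS' [OPENING]. ROWS is JSON, a list of rows, each an object with "offset": the shift along the tool's x, y, z in m, a list of three; "spin": the turn about the tool's x in rad. A call has 1 to 12 rows; each row shifts and turns the commanded pose from where the row before left it, along the tool's axes as they then stand; what a row does not reach is not made up. A row lasts 1/10 s, in which the tool goes at most 50 mm and 8.59 degrees, less where a joint would pass 70% of its speed; a pose out of reach is approached as far as the arm can. A call is refused whole if a number of a shift passes 0.05 or a number of a turn 0.15, either way. A call with a gripper value outside its range is refused whole. OPENING is the finger opening in m, from 0 to 0.087, set as the call begins (- or left out, the last holds). The fingers move at their own pace and stop on an object; the grip force is fixed at half the most. Time passes only in rows, so rows that do not move let the fingers close. It gives the time, the measured TCP pose, the force and the opening at its end, in the units of the state.
- bot.read_state(): the state, without advancing time (a new reading comes with each control period).
- bot.capture(name): name is "scene" or "top" or "wrist"; returns a dict with "pixels" (480x640x3 uint8, blue, green, red), "depth" (480x640 float32, m along the optical axis (not along the pixel's ray), 0 where there is no reading), "K" (3x3 intrinsics, pixels), "k1" (the pictures are not rectified: a ray, as slopes to the right and down, at radius r is drawn at 1 + k1 r^2 times it, then the intrinsics apply), "world_to_cam" (4x4, takes a point from world to camera coordinates). Camera axes: x right, y up, looking along -z (the intrinsics and any distortion apply to the point x, -y, -z); pixel columns grow to the right and rows downward; lengths in m; the calibration is good to about 2 mm. A picture is of the moment at which its call begins.
- bot.hand_in(): hands the job in, once; it reports no verdict.
Trained networks look in a picture, given as the dict that the camera call returned (one of the last four; its "shot" number tells which), for a name from the list of things; names that differ only in an ending like _2 or _b are one class to them, and where a whole thing is asked for, a point or a joint stands for the part that bears it (a point fixed in the world has none). Each returns a list of dicts, best first, with "p" (0 to 1); they miss things now and then, are a little off and sometimes report something else, mostly with a low value. They report only what shows in the picture. A call takes as long as a camera call. They do not tell look-alikes from the thing itself.
- bot.regions_of(label, picture): "region" (480x640 bool, what is visible of it) and "extent" ([centre column, centre row, width, height] in pixels, round what is visible of it).
The state is a dict: "time_s": time; "joint_positions": joint angles; "qvel": joint speeds; "tau": joint torques, N m; "position": TCP position; "tcp_rot": TCP orientation; "force": force on the tool from outside, world axes, zero at the start; "moment": the same for the moment, N m; "opening": opening from 0.0 (shut) to 1.0 (fully open).
Only numpy, scipy, OpenCV 4.12 (cv2) and the standard library are available. Lean on these libraries where they do the work, as an engineer would, in place of code of your own. Each camera call takes 0.05 s, during which the arm holds its last target.

## Task

Pack all the dark locating pins that lie on the router table into the open blue case, one to a groove, every one lying flat in its groove with its chamfered end towards the lid's hinge. The ends look much alike, so feel an end in the bore of the aluminium gauge block: a chamfered end goes a little way in, a square end stops at the face. When all the pins lie in the case, press the lid down until its catch snaps and it stays fully shut; leave the other things on the table where they are.

Things in the scene. Friction and masses are not known exactly. Their poses are not given: they have to be found in the camera images.
- pin_1: dark metal pin 110 mm long: round rod, 24 mm diameter, with a square grip in its middle (26 mm across flats, 30 mm long). Origin at its centre, 13 mm above the table when lying; x runs along the rod, y and z are square to the flats; any flat may be down. One end is square, the other chamfered to 14 mm over its last 10 mm; which (+x or -x) differs from pin to pin: feel it. Grip across the flats.
- pin_2: dark metal pin 110 mm long: round rod, 24 mm diameter, with a square grip in its middle (26 mm across flats, 30 mm long). Origin at its centre, 13 mm above the table when lying; x runs along the rod, y and z are square to the flats; any flat may be down. One end is square, the other chamfered to 14 mm over its last 10 mm; which (+x or -x) differs from pin to pin: feel it. Grip across the flats.
- pin_3: dark metal pin 110 mm long: round rod, 24 mm diameter, with a square grip in its middle (26 mm across flats, 30 mm long). Origin at its centre, 13 mm above the table when lying; x runs along the rod, y and z are square to the flats; any flat may be down. One end is square, the other chamfered to 14 mm over its last 10 mm; which (+x or -x) differs from pin to pin: feel it. Grip across the flats.
- pin_4: dark metal pin 110 mm long: round rod, 24 mm diameter, with a square grip in its middle (26 mm across flats, 30 mm long). Origin at its centre, 13 mm above the table when lying; x runs along the rod, y and z are square to the flats; any flat may be down. One end is square, the other chamfered to 14 mm over its last 10 mm; which (+x or -x) differs from pin to pin: feel it. Grip across the flats.
- pin_5: dark metal pin 110 mm long: round rod, 24 mm diameter, with a square grip in its middle (26 mm across flats, 30 mm long). Origin at its centre, 13 mm above the table when lying; x runs along the rod, y and z are square to the flats; any flat may be down. One end is square, the other chamfered to 14 mm over its last 10 mm; which (+x or -x) differs from pin to pin: feel it. Grip across the flats.
- gauge: fixed aluminium gauge: upright block 36 mm thick (x), 64 mm wide (y), 56 mm high, origin under its centre, on an 8 mm high foot that ends flush with the block on the -x side and reaches 30 mm behind and 52 mm to either side of the origin. A level bore of 21 mm diameter runs through it along x, 34 mm above the table. Feel from the -x side, which faces the robot.
- bore_mouth (a point): centre of the mouth of the gauge's bore, on the block's -x face; the bore runs from here along the gauge's +x. A chamfered end pushed in goes 7 mm deep (pin centre 48 mm before the mouth); a square end stops at the mouth (pin centre 55 mm before it).
- case: fixed open blue case, 156 mm (x) by 272 mm (y), walls 6 mm thick and 50 mm high. Origin under its centre; +x points to the hinged side. Four grooves 60 mm apart run along x; each is a pair of grey 45-degree V saddles 12 mm long, centred 38 mm either side of the groove centre, that carry the rod beyond its square grip. Between the saddles there is room for fingers down to 8 mm above the table.
- groove_1 (a point): centre of groove 1 of the case: where the centre of a pin lies when it rests in the saddles, 34 mm above the table. Walls leave the pin 17 mm of play each way along x.
- groove_2 (a point): centre of groove 2 of the case: where the centre of a pin lies when it rests in the saddles, 34 mm above the table. Walls leave the pin 17 mm of play each way along x.
- groove_3 (a point): centre of groove 3 of the case: where the centre of a pin lies when it rests in the saddles, 34 mm above the table. Walls leave the pin 17 mm of play each way along x.
- groove_4 (a point): centre of groove 4 of the case: where the centre of a pin lies when it rests in the saddles, 34 mm above the table. Walls leave the pin 17 mm of play each way along x.
- hinge_side (a point): middle of the hinge line on the case's +x side, 50 mm above the table; the lid turns about this line (parallel to the case's y).
- lid (a joint): angle of the blue lid: 0 shut, grows as it opens, 1.57 upright. Flat plate 272 mm wide, reaching 169 mm from the hinge line (186 mm at the black tab in the middle); shut, its top is 58 mm above the table. A stiff hinge holds it at any angle (about 4 N at the edge moves it). Below about 0.05 a snap catch in the middle of the front edge resists; about 10 N down near that edge takes it past, and then it stays shut at 0.
- lid_edge (a point): point on the lid's outer face (top when shut), in the middle, 165 mm from the hinge line.
- glue: white bottle with a blue band and red nozzle, 54 mm across, 155 mm high, standing. Leave alone. Origin under its centre.
- spanner: thin grey open-ended spanner, 173 mm long, lying flat. Leave alone. Origin at its middle.
- cross_a: dark rounded wooden cross, 66 x 107 x 26 mm, lying. Leave alone. Origin under its middle.
- blank_a: flat pale wooden cross blank, 53 x 98 x 20 mm, lying. Leave alone. Origin under its middle.
Things that resemble listed ones, but are neither listed nor needed, are in the scene too. What is shaped like the pin_4 but brown or pink is not meant.

How it is judged:
By the outcome, as a careful person would: the job done as asked, in the order asked, and still so for the second after the job is handed in, with the robot touching nothing.
Of pin_1, pin_2, pin_3, pin_4, pin_5 only 3 to 4 are there at a start; the rules pass over those that are not, and their reading is None.
At some moment in a run one of pin_1, pin_2, pin_3, pin_4, pin_5 may be knocked a few centimetres aside while the robot is not near it.
Once in a run the grip may slacken for a moment while it holds something.
It also fails if it takes over 210 s, if anything falls off the work surface, if the arm or the gripper's body presses on something with over 40 N, if the wrist force passes 120 N, or if a joint passes its speed limit or range.

## Working session

There is one attempt and no reset: what is moved stays moved. The work goes in short steps, Python scripts to look and compute and a shell command to move; the robot and the scene stay as the last step left them, time stands still between calls to the robot, and variables do not carry over. Pictures are saved under pics/ and viewed, and the job is handed in when it is done.

```bash
ls -la; mkdir -p pics; python3 - <<'E'
from rig import bot
import cv2,pickle
s=bot.read_state()
for k,v in s.items(): print(k,v)
for n in ["scene","top","wrist"]:
    c=bot.capture(n); cv2.imwrite(f"pics/{n}0.png",c["pixels"]); print(n,c["K"].tolist(),c["k1"],c["world_to_cam"].round(3).tolist(),c["shot"])
    pickle.dump(c,open(f"pics/{n}0.pkl","wb"))
E
```

```text
total 12
drwxr-xr-x  3 agent agent 4096 Dec  7 06:14 .
drwxr-xr-x 23 root  root  4096 Dec  7 06:14 ..
drwxr-xr-x  2 agent agent 4096 Dec  7 06:14 pics
time_s 0.0
joint_positions [-7.91552042e+01  3.02790873e+01  8.21570637e+01  1.04361370e-03
  6.76876282e+01 -1.02270362e+01]
qvel [ 0.06714096  0.04394284 -0.06545899  0.03578643  0.07314025  0.0274815 ]
tau [-3.25058609e-04 -4.40040457e+01 -1.76592833e+01  6.32218458e-02
  5.83173323e-02 -1.79068857e-04]
position [ 0.22467768 -0.5828509   0.40376614]
tcp_rot [[-3.89919038e-04  9.33132976e-01  3.59531218e-01]
 [ 2.12494076e-03  3.59531207e-01 -9.33130642e-01]
 [-9.99997666e-01  4.00137137e-04 -2.12304036e-03]]
force [ 0.59679174  0.77251794 -0.15018942]
moment [0.06237915 0.05865644 0.02190317]
opening 1.0022058018397364
scene [[523.6100662735241, 0.0, 316.5703500861437], [0.0, 523.6100662735241, 236.16939577224628], [0.0, 0.0, 1.0]] 0.026654462378835213 [[-0.674, -0.738, 0.0, 0.366], [0.366, -0.334, 0.868, -0.286], [-0.641, 0.586, 0.496, -0.89], [0.0, 0.0, 0.0, 1.0]] 1
top [[620.1346309751165, 0.0, 321.61518048003256], [0.0, 620.1346309751165, 238.42998007239348], [0.0, 0.0, 1.0]] 0.01710986985236624 [[-0.01, -1.0, 0.008, -0.029], [0.997, -0.009, 0.072, -0.557], [-0.072, 0.009, 0.997, -1.476], [0.0, 0.0, 0.0, 1.0]] 2
wrist [[356.73233470329495, 0.0, 316.8348846489632], [0.0, 356.73233470329495, 237.76435977358778], [0.0, 0.0, 1.0]] -0.07110248770032408 [[0.36, -0.933, -0.002, -0.624], [0.902, 0.348, -0.256, 0.031], [0.24, 0.09, 0.967, -0.389], [0.0, 0.0, 0.0, 1.0]] 3
```

View pics/scene0.png

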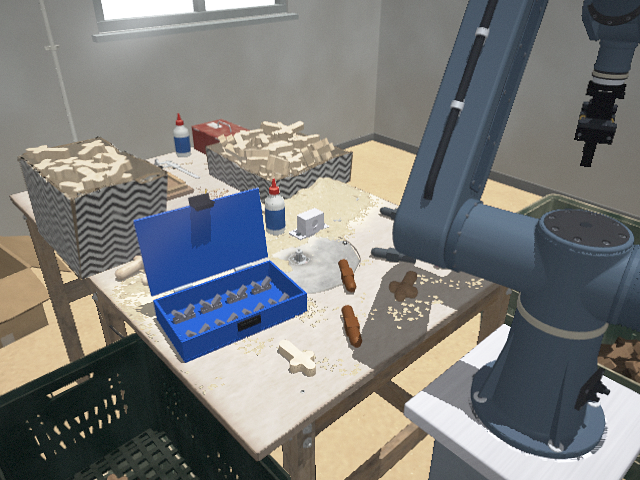

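View pics/top0.png

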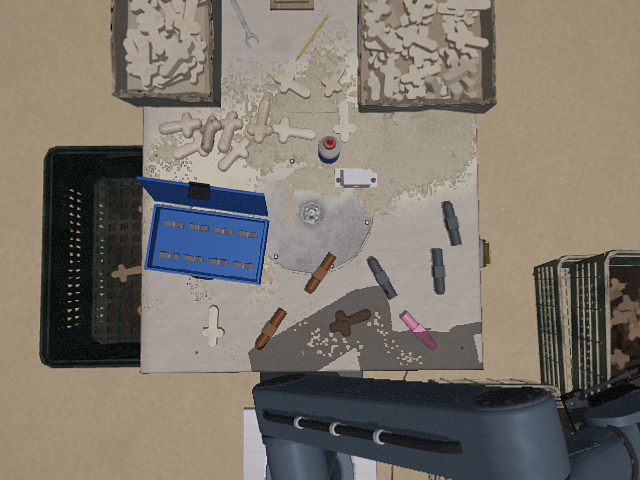

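View pics/wrist0.png

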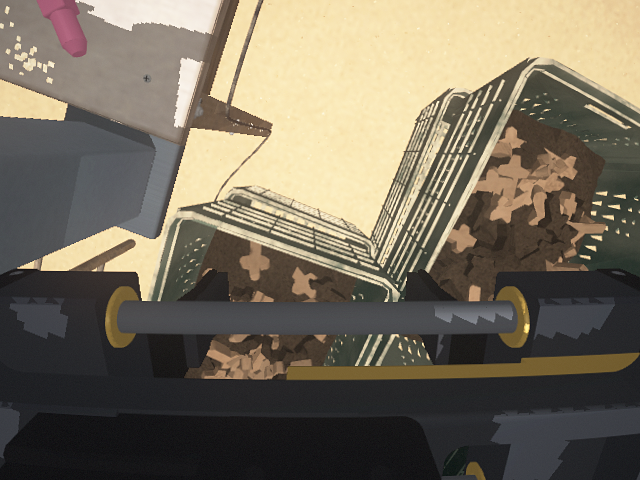

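```bash
cat > h.py <<'E'
import numpy as np, cv2, pickle
from rig import bot
def deproj(c,uv,z=None,depth=None):
    uv=np.asarray(uv,float).reshape(-1,2);K=c["K"]
    s=(uv-[K[0,2],K[1,2]])/[K[0,0],K[1,1]]
    t=s.copy()
    for _ in range(10): t=s/(1+c["k1"]*(t**2).sum(1,keepdims=True))
    d=np.c_[t[:,0],-t[:,1],-np.ones(len(t))]
    W=np.linalg.inv(c["world_to_cam"]);o=W[:3,3];dw=d@W[:3,:3].T
    if depth is not None: return o+dw*np.asarray(depth)[:,None]
    return o+dw*((z-o[2])/dw[:,2])[:,None]
def proj(c,P):
    P=np.asarray(P,float).reshape(-1,3);q=P@c["world_to_cam"][:3,:3].T+c["world_to_cam"][:3,3]
    s=np.c_[q[:,0],-q[:,1]]/(-q[:,2:3]); s=s*(1+c["k1"]*(s**2).sum(1,keepdims=True))
    return s*c["K"][0,0]+c["K"][:2,2]
def cloud(c,m):
    v,u=np.nonzero(m&(c["depth"]>0)); return deproj(c,np.c_[u,v],depth=c["depth"][v,u])
def pins(c,lab="pin_1",zref=None):
    out=[]
    for r in bot.regions_of(lab,c):
        m=r["region"]; P=cloud(c,m)
        v,u=np.nonzero(m); 
        bgr=c["pixels"][m].mean(0)
        Q=deproj(c,np.c_[u,v],z=0.013)[:,:2]
        rect=cv2.minAreaRect(Q.astype(np.float32)*1000)
        box=cv2.boxPoints(rect); e=[box[1]-box[0],box[2]-box[1]]; L=max(e,key=np.linalg.norm)
        yaw=np.degrees(np.arctan2(L[1],L[0])); yaw=(yaw+90)%180-90
        print("p%.2f"%r["p"],"ext",np.round(r["extent"]),"bgr",bgr.round(),"ctr",np.round(np.array(rect[0])/1000,4),"size",np.round(rect[1]),"yaw %.1f"%yaw,"zmed/max",np.round([np.median(P[:,2]),np.percentile(P[:,2],98)],3) if len(P) else None)
        out.append((rect,yaw,r))
    return out
def st():
    s=bot.read_state();R=s["tcp_rot"]
    print("t %.2f"%s["time_s"],"tcp",s["position"].round(4),"y-ax",R[:,1].round(3),"z-ax",R[:,2].round(3),"F",s["force"].round(1),"open %.1fmm"%(s["opening"]*87),"q",s["joint_positions"].round(1))
    return s
def goal(x,y,zg,yaw):
    """yaw: pin axis angle; jaws perp to it. tool y-axis along +-pin axis; print tool-frame delta"""
    s=st();R=s["tcp_rot"];p=s["position"]
    d=np.array([x,y,zg+0.164])-p
    a=np.degrees(np.arctan2(R[1,1],R[0,1]))   # tool y heading
    w=(yaw-a+90)%180-90
    # tool x is down: spin +w_tool about x(down) = -world yaw
    print("tool-frame offset (m):",(R.T@d).round(4)," world d",d.round(4)," world yaw change %.2f -> spin total %.3f rad"%(w,-np.radians(w)), " alt spin %.3f"%(-np.radians(w-180*np.sign(w))))
E
python3 - <<'E'
from h import *
c=bot.capture("top")
pins(c)
for l in ["gauge","case","lid","glue"]:
    for r in bot.regions_of(l,c)[:2]:
        P=cloud(c,r["region"]); print(l,r["p"],r["extent"],P.min(0).round(3),P.max(0).round(3))
c=bot.capture("scene"); pins(c)
E
```

```text
p0.85 ext [320. 273.  34.  40.] bgr [ 50.  70. 101.] ctr [ 0.4743 -0.0297] size [ 25. 108.] yaw -35.3 zmed/max [0.023 0.032]
p0.83 ext [453. 224.  17.  44.] bgr [73. 70. 67.] ctr [ 0.5917 -0.3496] size [110.  30.] yaw 12.6 zmed/max [0.023 0.03 ]
p0.70 ext [437. 273.  13.  43.] bgr [75. 71. 68.] ctr [ 0.4743 -0.315 ] size [ 29. 109.] yaw -1.3 zmed/max [0.022 0.031]
p0.69 ext [382. 279.  33.  39.] bgr [76. 72. 68.] ctr [ 0.4615 -0.1777] size [110.  27.] yaw 27.2 zmed/max [0.023 0.03 ]
p0.59 ext [421. 332.  34.  34.] bgr [112.  94. 142.] ctr [ 0.3315 -0.2653] size [111.  29.] yaw 44.3 zmed/max [0.023 0.031]
gauge 0.62 [358.2, 175.1, 39.2, 20.6] [ 0.68  -0.17  -0.006] [ 0.733 -0.067  0.063]
case 0.67 [201.1, 232.1, 128.6, 110.3] [ 0.448  0.088 -0.014] [0.705 0.397 0.238]
lid 0.89 [201.8, 195.4, 127.9, 38.4] [ 0.611  0.09  -0.649] [0.802 0.594 0.238]
glue 0.63 [329.1, 150.6, 23.5, 27.9] [ 0.739 -0.079  0.009] [ 0.789 -0.028  0.155]
glue 0.48 [203.3, 231.7, 125.7, 105.8] [ 0.451  0.089 -0.01 ] [0.7   0.389 0.238]
p0.88 ext [345. 277.  14.  32.] bgr [ 48.  78. 120.] ctr [ 0.4767 -0.0347] size [ 29. 125.] yaw -36.7 zmed/max [0.024 0.028]
p0.69 ext [353. 328.  19.  44.] bgr [ 50.  77. 118.] ctr [0.3433 0.088 ] size [ 30. 131.] yaw -39.7 zmed/max [0.023 0.028]
p0.55 ext [393. 257.  46.  12.] bgr [80. 76. 72.] ctr [ 0.4638 -0.1789] size [104.  61.] yaw 40.9 zmed/max [0.018 0.027]
p0.45 ext [388. 214.  13.  16.] bgr [84. 80. 76.] ctr [ 0.6206 -0.3398] size [47. 69.] yaw -58.2 zmed/max [0.02  0.027]
```

```bash
python3 - <<'E'
from h import *
c=bot.capture("top"); px=c["pixels"].astype(int)
im=c["pixels"]
# case
r=bot.regions_of("case",c)[0]["region"]
rl=bot.regions_of("lid",c)[0]["region"]
H,W=im.shape[:2]
V,U=np.mgrid[0:H,0:W]; P=deproj(c,np.c_[U.ravel(),V.ravel()],depth=np.maximum(c["depth"],1e-3).ravel()).reshape(H,W,3)
blue=(px[...,0]>px[...,2]+60)
k=cv2.dilate(r.astype(np.uint8),np.ones((9,9)))>0
m=k&blue&(abs(P[...,2]-0.05)<0.008)
q=P[m]; print(len(q),q.min(0),q.max(0))
rect=cv2.minAreaRect((q[:,:2]*1000).astype(np.float32)); print(rect)
m2=k&blue&(P[...,2]<0.056)
rect=cv2.minAreaRect((P[m2][:,:2]*1000).astype(np.float32)); print("lower",rect)
ml=blue&(P[...,2]>0.07)&(P[...,2]<.25)&k; q=P[ml]; 
from numpy.linalg import svd
cc=q.mean(0);n=svd(q-cc,full_matrices=False)[2][2];print("lid",cc,n,q.min(0),q.max(0))
# gauge
g=bot.regions_of("gauge",c)[0]["region"]; gk=cv2.dilate(g.astype(np.uint8),np.ones((9,9)))>0
m=gk&(P[...,2]>0.045)&(P[...,2]<0.07); q=P[m]; print(len(q),np.median(q[:,2]));rect=cv2.minAreaRect((q[:,:2]*1000).astype(np.float32)); print("gauge",rect)
cv2.imwrite("pics/g.png",cv2.resize(im[140:220,300:420],None,fx=6,fy=6,interpolation=cv2.INTER_CUBIC))
cv2.imwrite("pics/c.png",cv2.resize(im[160:300,130:290],None,fx=5,fy=4.2,interpolation=cv2.INTER_CUBIC))
E
```

```text
873 [0.44831469 0.09442657 0.04210615] [0.64021046 0.38462424 0.05794064]
((548.1361083984375, 238.8153076171875), (273.3514709472656, 163.52459716796875), 81.79114532470703)
lower ((544.298583984375, 239.38507080078125), (273.2735900878906, 155.72337341308594), 81.74468231201172)
lid [0.64261927 0.22051749 0.15335811] [-0.97484839  0.14313415  0.17083103] [0.61077551 0.08847673 0.07008963] [0.6786055  0.35798584 0.22285514]
421 0.055351912724395325
gauge ((699.12890625, -118.74302673339844), (64.35670471191406, 35.8643913269043), 89.17678833007812)
```

View pics/g.png

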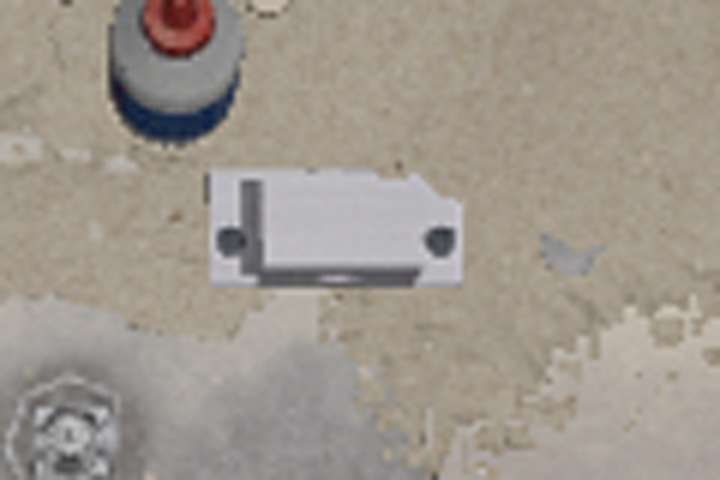

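View pics/c.png

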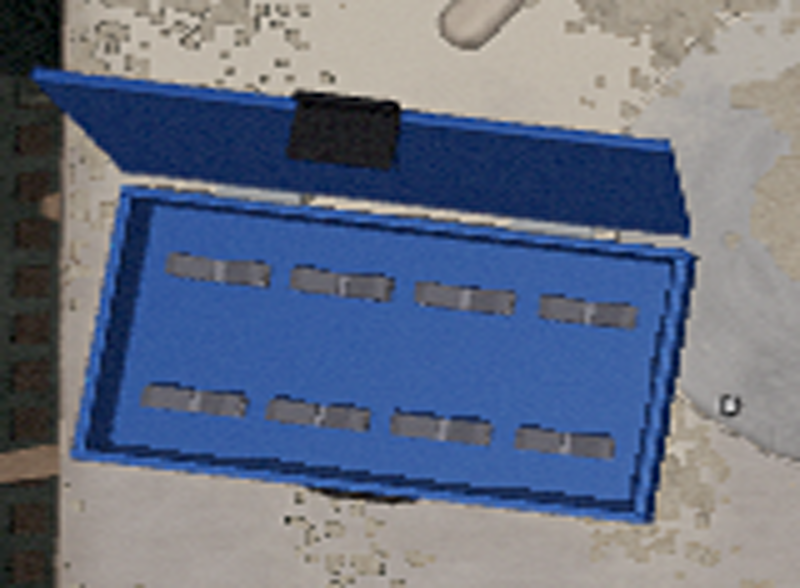

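```bash
python3 - <<'E'
from h import *
goal(0.4615,-0.1777,0.15,27.2)
goal(0.47,-0.315,0.15,-1.3)
E
```

```text
t 0.75 tcp [ 0.2247 -0.5832  0.4048] y-ax [ 0.933  0.36  -0.   ] z-ax [ 0.36  -0.933  0.   ] F [0.2 0.8 0.3] open 87.2mm q [-79.2  30.2  82.1  -0.   67.7 -10.2]
tool-frame offset (m): [ 0.0908  0.3667 -0.2933]  world d [ 0.2368  0.4055 -0.0908]  world yaw change 6.13 -> spin total -0.107 rad  alt spin 3.035
t 0.75 tcp [ 0.2247 -0.5832  0.4048] y-ax [ 0.933  0.36  -0.   ] z-ax [ 0.36  -0.933  0.   ] F [0.2 0.8 0.3] open 87.2mm q [-79.2  30.2  82.1  -0.   67.7 -10.2]
tool-frame offset (m): [ 0.0908  0.3253 -0.1621]  world d [ 0.2453  0.2682 -0.0908]  world yaw change -22.37 -> spin total 0.390 rad  alt spin -2.751
```

```bash
python3 -m crank '[{"offset":[0.004,0.0367,-0.0293],"spin":-0.011},{"offset":[0.004,0.0367,-0.0293],"spin":-0.011},{"offset":[0.004,0.0367,-0.0293],"spin":-0.011},{"offset":[0.004,0.0367,-0.0293],"spin":-0.011},{"offset":[0.004,0.0367,-0.0293],"spin":-0.011},{"offset":[0.004,0.0367,-0.0293],"spin":-0.011},{"offset":[0.004,0.0367,-0.0293],"spin":-0.011},{"offset":[0.004,0.0367,-0.0293],"spin":-0.01},{"offset":[0.004,0.0367,-0.0293],"spin":-0.01},{"offset":[0.004,0.0367,-0.0293],"spin":-0.01},{"offset":[0,0,0],"spin":0},{"offset":[0,0,0],"spin":0}]' 0.06
python3 - <<'E'
from h import *
goal(0.4615,-0.1777,0.15,27.2)
c=bot.capture("wrist");cv2.imwrite("pics/w1.png",c["pixels"]);pins(c)
c=bot.capture("top");cv2.imwrite("pics/t1.png",c["pixels"]);pins(c)
E
```

```text
time_s: 1.95
position: [0.4419, -0.1658, 0.3649]
tcp_rot: [[0.0, 0.888, 0.46], [-0.001, 0.46, -0.888], [-1.0, -0.0, 0.001]]
force: [-0.6, -0.1, -0.0]
opening: 0.688
t 1.95 tcp [ 0.4419 -0.1658  0.3649] y-ax [ 0.888  0.46  -0.   ] z-ax [ 0.46  -0.888  0.001] F [-0.6 -0.1 -0. ] open 59.9mm q [-34.2  22.  106.   -0.   51.9  28.5]
tool-frame offset (m): [0.0509 0.0119 0.0195]  world d [ 0.0196 -0.0119 -0.0509]  world yaw change -0.19 -> spin total 0.003 rad  alt spin -3.138
p0.88 ext [351. 352.  36.  33.] bgr [190. 151. 237.] ctr [ 0.3332 -0.2633] size [42. 27.] yaw 39.8 zmed/max [0.024 0.026]
p0.83 ext [337. 205.  30. 118.] bgr [88. 87. 86.] ctr [ 0.459  -0.1788] size [113.  27.] yaw 30.7 zmed/max [0.023 0.026]
p0.82 ext [203. 120. 119.  85.] bgr [45. 61. 86.] ctr [ 0.4714 -0.0288] size [ 31. 113.] yaw -35.0 zmed/max [0.023 0.026]
p0.80 ext [562. 169.  69. 121.] bgr [93. 93. 92.] ctr [ 0.5912 -0.3508] size [113.  44.] yaw 6.1 zmed/max [0.022 0.026]
p0.65 ext [ 44. 190.  89.  70.] bgr [40. 56. 81.] ctr [0.3425 0.0896] size [ 33. 116.] yaw -39.0 zmed/max [0.023 0.026]
p0.59 ext [469. 257.  76.  96.] bgr [92. 90. 89.] ctr [ 0.4756 -0.316 ] size [107.  39.] yaw 6.2 zmed/max [0.022 0.026]
p0.80 ext [454. 223.  18.  45.] bgr [77. 73. 69.] ctr [ 0.5915 -0.3503] size [109.  29.] yaw 12.6 zmed/max [0.023 0.03 ]
p0.74 ext [322. 272.  32.  43.] bgr [33. 45. 65.] ctr [ 0.4733 -0.0282] size [ 27. 110.] yaw -34.3 zmed/max [0.023 0.031]
p0.67 ext [420. 333.  36.  29.] bgr [144. 120. 180.] ctr [ 0.3298 -0.2646] size [109.  22.] yaw 44.3 zmed/max [0.021 0.028]
p0.67 ext [270. 331.  29.  35.] bgr [33. 47. 69.] ctr [0.3405 0.0921] size [ 26. 111.] yaw -35.1 zmed/max [0.023 0.03 ]
p0.59 ext [439. 263.  10.  28.] bgr [82. 77. 74.] ctr [ 0.4943 -0.3161] size [74. 26.] yaw 5.7 zmed/max [0.023 0.03 ]
p0.54 ext [370. 264.  13.  10.] bgr [45. 42. 40.] ctr [ 0.4974 -0.1546] size [17. 22.] yaw -0.9 zmed/max [0.022 0.029]
```

View pics/w1.png

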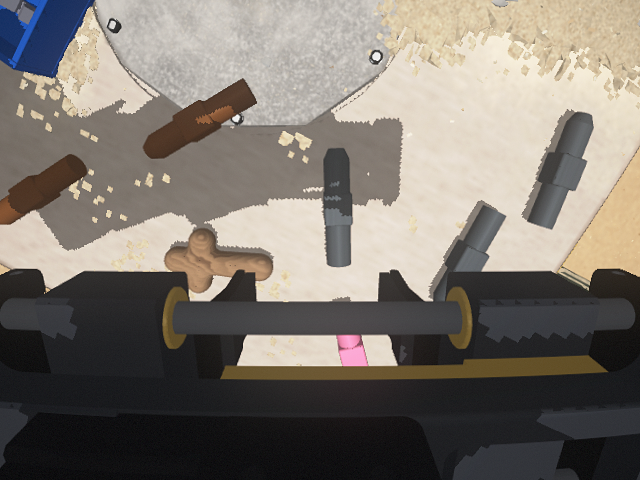

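View pics/t1.png

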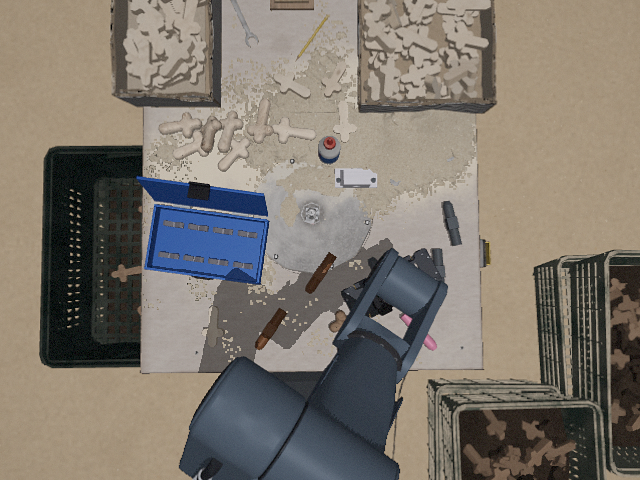

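```bash
python3 -m crank '[{"offset":[0.02,0.011,0.019],"spin":-0.01},{"offset":[0.04,0,0],"spin":0},{"offset":[0.04,0,0],"spin":0},{"offset":[0.03,0,0],"spin":0},{"offset":[0.02,0,0],"spin":0},{"offset":[0,0,0],"spin":0}]'
python3 - <<'E'
from h import *
goal(0.460,-0.178,0.0205,28.5)
E
```

```text
time_s: 2.75
position: [0.4589, -0.1798, 0.2124]
tcp_rot: [[-0.005, 0.886, 0.463], [0.003, 0.464, -0.886], [-1.0, -0.003, -0.005]]
force: [-0.9, -0.0, 0.4]
opening: 0.689
t 2.75 tcp [ 0.4589 -0.1798  0.2124] y-ax [ 0.886  0.464 -0.003] z-ax [ 0.463 -0.886 -0.005] F [-0.9 -0.   0.4] open 60.0mm q [-34.4  39.3 109.   -0.   31.9  28. ]
tool-frame offset (m): [ 0.0279  0.0019 -0.001 ]  world d [ 0.0011  0.0018 -0.0279]  world yaw change 0.89 -> spin total -0.015 rad  alt spin 3.126
```

```bash
python3 -m crank '[{"offset":[0.02,0.001,-0.001],"spin":-0.015},{"offset":[0.007,0,0],"spin":0},{"offset":[0,0,0],"spin":0}]'
python3 -m crank '[{"offset":[0,0,0],"spin":0},{"offset":[0,0,0],"spin":0},{"offset":[0,0,0],"spin":0},{"offset":[0,0,0],"spin":0},{"offset":[0,0,0],"spin":0}]' 0.0
python3 -m crank '[{"offset":[-0.01,0,0],"spin":0},{"offset":[-0.02,0,0],"spin":0},{"offset":[-0.03,0,0],"spin":0},{"offset":[0,0,0],"spin":0}]'
python3 - <<'E'
from h import *
goal(0.681-0.068,-0.1187,0.041,0)
c=bot.capture("wrist");cv2.imwrite("pics/w2.png",c["pixels"])
c=bot.capture("top");cv2.imwrite("pics/t2.png",c["pixels"][100:400,230:550])
E
```

```text
time_s: 3.05
position: [0.4603, -0.178, 0.1879]
tcp_rot: [[-0.0, 0.878, 0.478], [0.0, 0.478, -0.878], [-1.0, -0.0, -0.0]]
force: [-0.0, 0.1, 0.5]
opening: 0.688
time_s: 3.55
position: [0.4605, -0.1774, 0.1881]
tcp_rot: [[0.0, 0.878, 0.479], [-0.0, 0.479, -0.878], [-1.0, 0.0, 0.0]]
force: [0.1, -0.3, 0.3]
opening: 0.324
time_s: 3.95
position: [0.4613, -0.1777, 0.2508]
tcp_rot: [[0.005, 0.878, 0.479], [-0.004, 0.479, -0.878], [-1.0, 0.003, 0.006]]
force: [0.6, -0.9, -1.7]
opening: 0.297
t 3.95 tcp [ 0.4613 -0.1777  0.2508] y-ax [0.878 0.479 0.003] z-ax [ 0.479 -0.878  0.006] F [ 0.6 -0.9 -1.7] open 25.8mm q [-34.1  35.  108.1   0.   36.5  27.3]
tool-frame offset (m): [0.0464 0.1613 0.0207]  world d [ 0.1517  0.059  -0.0458]  world yaw change -28.65 -> spin total 0.500 rad  alt spin -2.642
```

View pics/w2.png

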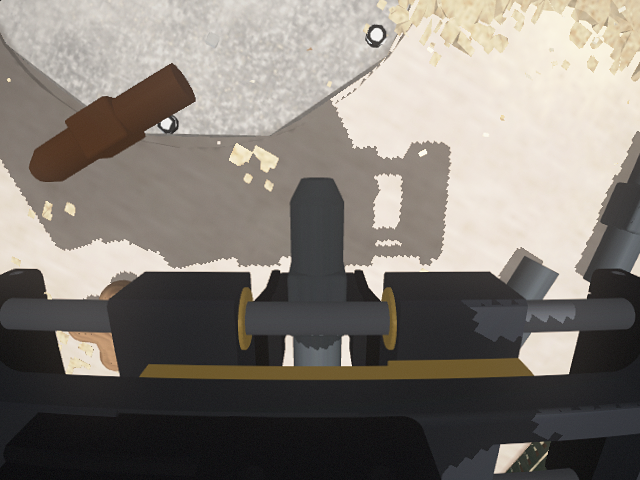

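```bash
python3 -m crank '[{"offset":[0,0,0],"spin":0.125},{"offset":[0,0,0],"spin":0.125},{"offset":[0,0,0],"spin":0.125},{"offset":[0,0,0],"spin":0.125},{"offset":[0,0.035,-0.015],"spin":0},{"offset":[0,0.035,-0.015],"spin":0},{"offset":[0.01,0.035,-0.015],"spin":0},{"offset":[0.02,0.03,-0.014],"spin":0},{"offset":[0.012,0.01,0],"spin":0},{"offset":[0,0,0],"spin":0}]'
python3 - <<'E'
from h import *
goal(0.681-0.065,-0.1187,0.045,0)
c=bot.capture("wrist");cv2.imwrite("pics/w3.png",c["pixels"])
c=bot.capture("top");cv2.imwrite("pics/t3.png",cv2.resize(c["pixels"][130:330,280:480],None,fx=3,fy=3))
E
```

```text
time_s: 5.05
position: [0.6052, -0.1177, 0.2026]
tcp_rot: [[-0.005, 1.0, 0.002], [0.002, 0.002, -1.0], [-1.0, -0.005, -0.002]]
force: [0.3, 0.3, -1.4]
opening: 0.296
t 5.05 tcp [ 0.6052 -0.1177  0.2026] y-ax [ 1.     0.002 -0.005] z-ax [ 0.002 -1.    -0.002] F [ 0.3  0.3 -1.4] open 25.8mm q [-21.4  45.3  90.8  -0.   44.1  68.6]
tool-frame offset (m): [-0.0065  0.0108  0.001 ]  world d [ 0.0108 -0.001   0.0064]  world yaw change -0.09 -> spin total 0.002 rad  alt spin -3.140
```

View pics/w3.png

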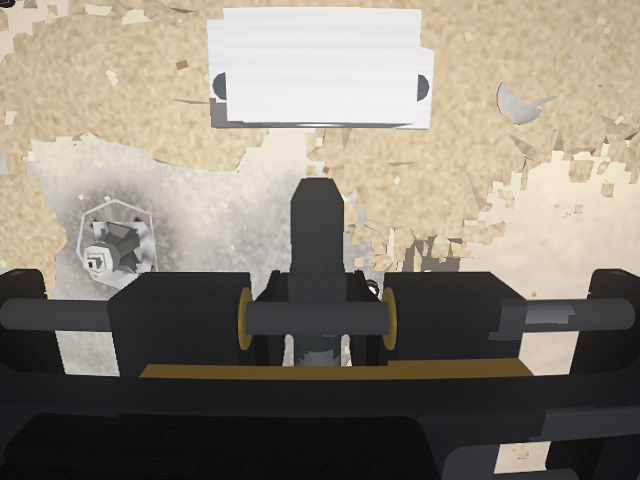

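View pics/t3.png

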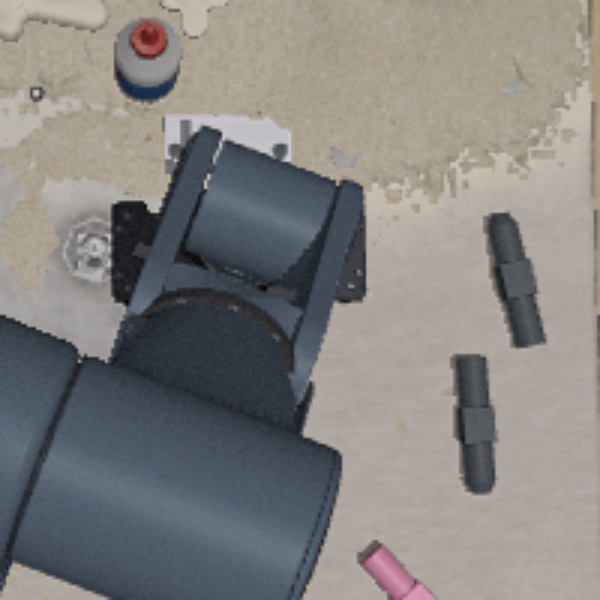

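```bash
python3 - <<'E'
from h import *
c=bot.capture("wrist")
H,W=480,640
V,U=np.mgrid[0:H,0:W]; P=deproj(c,np.c_[U.ravel(),V.ravel()],depth=np.maximum(c["depth"],1e-3).ravel()).reshape(H,W,3)
reg=(V<150)&(U>150)&(U<480)
m=reg&(P[...,2]>0.048)&(P[...,2]<0.065); q=P[m]; print(len(q),np.median(q[:,2]),cv2.minAreaRect((q[:,:2]*1000).astype(np.float32)), np.percentile(q[:,:2],[1,99],axis=0))
# pin end
m=(V>178)&(V<262)&(U>280)&(U<350)&(P[...,2]>0.025)&(P[...,2]<0.07); q=P[m]
for v in range(182,262,10):
    k=m&(V==v); 
    if k.any(): print(v,P[k].mean(0).round(4),P[k][:,2].max().round(4), np.ptp(P[k][:,1]).round(4))
print(P[178:186,318].round(4))
st()
E
```

```text
21734 0.05518262077560124 ((699.1932983398438, -118.75724792480469), (64.80682373046875, 36.692623138427734), 89.69630432128906) [[ 0.68121673 -0.15019264]
 [ 0.7168     -0.08744828]]
182 [ 0.6569 -0.1181  0.0331] 0.0358 0.0152
192 [ 0.6529 -0.1181  0.0345] 0.0378 0.0197
202 [ 0.649  -0.1181  0.0362] 0.0392 0.023
212 [ 0.6449 -0.1181  0.0369] 0.0405 0.0232
222 [ 0.6406 -0.1181  0.0369] 0.0401 0.0233
232 [ 0.6363 -0.1181  0.037 ] 0.0403 0.023
242 [ 0.6319 -0.1179  0.0369] 0.0407 0.0234
252 [ 0.6275 -0.1181  0.0371] 0.0404 0.0228
[[ 0.658  -0.1187  0.0273]
 [ 0.6581 -0.1187  0.0319]
 [ 0.6578 -0.1187  0.0337]
 [ 0.6575 -0.1187  0.0345]
 [ 0.6572 -0.1187  0.0356]
 [ 0.6566 -0.1187  0.0334]
 [ 0.6562 -0.1187  0.0341]
 [ 0.656  -0.1187  0.0354]]
t 5.20 tcp [ 0.604  -0.1188  0.2052] y-ax [ 1.    -0.001 -0.003] z-ax [-0.001 -1.    -0.001] F [-0.3 -0.  -1.6] open 25.8mm q [-21.5  45.   91.   -0.   44.1  68.6]
```

```bash
python3 -m crank '[{"offset":[-0.005,0.01,0.001],"spin":0},{"offset":[0,0.008,0],"spin":0},{"offset":[0,0,0],"spin":0},{"offset":[0,0.003,0],"spin":0},{"offset":[0,0.003,0],"spin":0},{"offset":[0,0.002,0],"spin":0},{"offset":[0,0,0],"spin":0}]'
python3 -m crank '[{"offset":[0,0.002,0],"spin":0},{"offset":[0,0.002,0],"spin":0},{"offset":[0,0,0],"spin":0}]'
python3 -c "
from h import *
st()"
```

```text
time_s: 5.9
position: [0.6316, -0.1193, 0.2107]
tcp_rot: [[0.0, 1.0, -0.0], [-0.0, -0.0, -1.0], [-1.0, 0.0, 0.0]]
force: [-0.1, -0.4, -1.6]
opening: 0.295
time_s: 6.2
position: [0.6347, -0.119, 0.2103]
tcp_rot: [[-0.003, 1.0, 0.0], [0.001, 0.0, -1.0], [-1.0, -0.003, -0.001]]
force: [-2.4, 1.3, -0.5]
opening: 0.294
t 6.20 tcp [ 0.6347 -0.119   0.2103] y-ax [ 1.     0.    -0.003] z-ax [ 0.    -1.    -0.001] F [-2.4  1.3 -0.5] open 25.6mm q [-20.5  46.1  86.2  -0.   47.9  69.5]
```

```bash
python3 -m crank '[{"offset":[0,-0.02,0],"spin":0},{"offset":[0,-0.03,0],"spin":0},{"offset":[-0.03,-0.03,0],"spin":0.07},{"offset":[-0.04,-0.03,0],"spin":0.075},{"offset":[-0.02,0,-0.04],"spin":0},{"offset":[0,0,-0.045],"spin":0},{"offset":[0,0,-0.045],"spin":0},{"offset":[0,0,-0.045],"spin":0},{"offset":[0,0,0],"spin":0}]'
python3 - <<'E'
from h import *
goal(0.557,0.328,0.136,-8.26)
E
```

```text
time_s: 7.1
position: [0.5512, 0.0607, 0.3014]
tcp_rot: [[0.003, 0.99, -0.139], [0.001, -0.139, -0.99], [-1.0, 0.003, -0.002]]
force: [-0.1, -0.9, -1.1]
opening: 0.295
t 7.10 tcp [0.5512 0.0607 0.3014] y-ax [ 0.99  -0.139  0.003] z-ax [-0.139 -0.99  -0.002] F [-0.1 -0.9 -1.1] open 25.6mm q [-5.3 33.1 97.7  0.1 49.  92.6]
tool-frame offset (m): [ 0.0018 -0.0313 -0.2656]  world d [ 0.0058  0.2673 -0.0014]  world yaw change -0.28 -> spin total 0.005 rad  alt spin -3.137
```

```bash
python3 -m crank '[{"offset":[0,-0.031,0],"spin":0.005},{"offset":[0,0,-0.044],"spin":0},{"offset":[0,0,-0.044],"spin":0},{"offset":[0,0,-0.044],"spin":0},{"offset":[0,0,-0.044],"spin":0},{"offset":[0,0,-0.044],"spin":0},{"offset":[0,0,-0.044],"spin":0},{"offset":[0,0,0],"spin":0},{"offset":[0,0,0],"spin":0}]'
python3 - <<'E'
from h import *
goal(0.557,0.328,0.136,-8.26)
c=bot.capture("wrist");cv2.imwrite("pics/w4.png",c["pixels"]);pickle.dump(c,open("pics/w4.pkl","wb"))
c=bot.capture("top");cv2.imwrite("pics/t4.png",c["pixels"])
pins(c)
E
```

```text
time_s: 8.0
position: [0.5597, 0.3218, 0.3005]
tcp_rot: [[0.0, 0.989, -0.148], [-0.001, -0.148, -0.989], [-1.0, 0.001, 0.0]]
force: [-0.2, -0.8, -1.6]
opening: 0.296
t 8.00 tcp [0.5597 0.3218 0.3005] y-ax [ 0.989 -0.148  0.001] z-ax [-0.148 -0.989  0.   ] F [-0.2 -0.8 -1.6] open 25.8mm q [ 20.   38.8  84.   -0.   57.1 118.5]
tool-frame offset (m): [ 0.0005 -0.0035 -0.0057]  world d [-0.0027  0.0062 -0.0005]  world yaw change 0.23 -> spin total -0.004 rad  alt spin 3.138
p0.96 ext [437. 272.  13.  46.] bgr [74. 70. 68.] ctr [ 0.4755 -0.3142] size [111.  32.] yaw 1.8 zmed/max [0.022 0.03 ]
p0.95 ext [272. 331.  33.  37.] bgr [46. 66. 96.] ctr [0.3395 0.0925] size [ 25. 113.] yaw -35.5 zmed/max [0.023 0.03 ]
p0.82 ext [419. 332.  36.  36.] bgr [137. 116. 170.] ctr [ 0.3315 -0.2652] size [112.  28.] yaw 39.9 zmed/max [0.022 0.03 ]
p0.51 ext [166. 215.  16.   6.] bgr [40. 36. 33.] ctr [0.6197 0.3406] size [27. 15.] yaw 89.5 zmed/max [0.132 0.202]
```

View pics/w4.png

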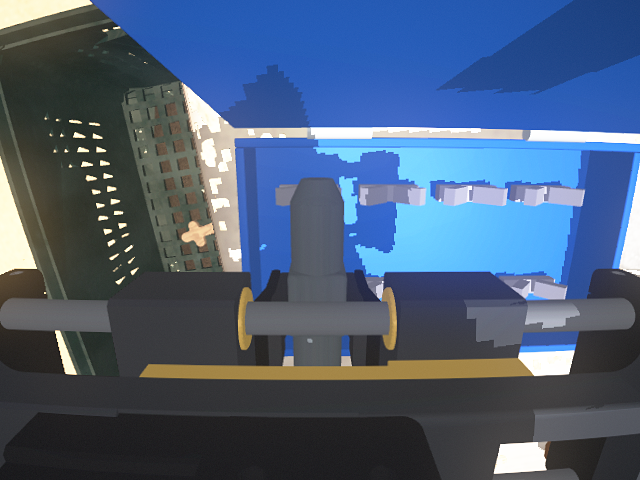

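View pics/t4.png

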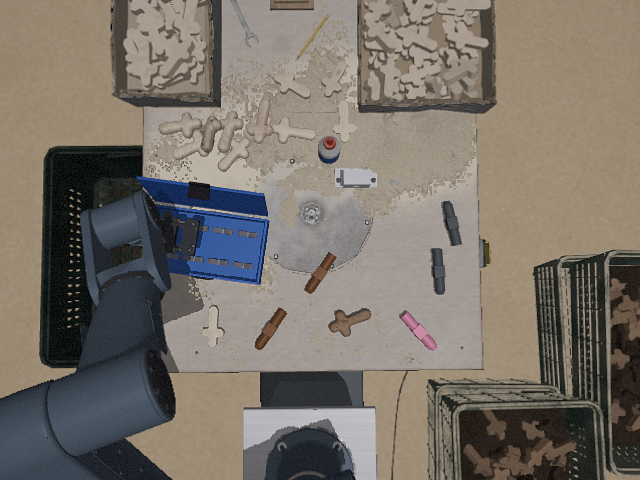

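```bash
python3 - <<'E'
from h import *
c=pickle.load(open("pics/w4.pkl","rb")); px=c["pixels"].astype(int)
H,W=480,640
V,U=np.mgrid[0:H,0:W]; P=deproj(c,np.c_[U.ravel(),V.ravel()],depth=np.maximum(c["depth"],1e-3).ravel()).reshape(H,W,3)
grey=(abs(px[...,0]-px[...,2])<45)&(P[...,2]>0.012)&(P[...,2]<0.045)&(V<300)&(U>270)&(U<600)&(V>170)
# exclude pin
grey&=~((U>285)&(U<350))
n,lab,stt,ce=cv2.connectedComponentsWithStats(grey.astype(np.uint8))
a=np.radians(-8.26);ex=np.array([np.cos(a),np.sin(a)]);ey=np.array([-ex[1],ex[0]]);C=np.array([.544,.239])
for i in range(1,n):
    if stt[i,4]<60: continue
    q=P[lab==i]; d=q[:,:2]-C; X=d@ex;Y=d@ey
    print(stt[i],"X",np.percentile(X,[1,99]).round(4),"Y",np.percentile(Y,[1,99]).round(4),"mid",round(np.percentile(Y,[1,99]).mean(),4),"z",np.percentile(q[:,2],[2,98]).round(3))
    lo=q[:,2]<np.percentile(q[:,2],20); print("   valley",X[lo].mean().round(4),Y[lo].mean().round(4))
# rims
b=(px[...,0]>px[...,2]+60)&(abs(P[...,2]-.05)<.006); d=P[b][:,:2]-C; print("rim X",np.percentile(d@ex,[.5,99.5]),"Y",np.percentile(d@ey,[.5,99.5]))
# pin rod in case frame
m=(V>205)&(V<262)&(U>295)&(U<340); d=P[m]; print("pin Y",((d[:,:2]-C)@ey).mean(),"top z",np.percentile(d[:,2],90))
k=P[180:260,318]; 
for v in (182,220,260):
    w=P[v,292:343]; w=w[w[:,2]>.1]; print(v,((w[:,:2]-C)@ex).mean().round(4),((w[:,:2]-C)@ey).mean().round(4))
E
```

```text
[276 185  10  21 190] X [0.0315 0.0435] Y [0.106 0.113] mid 0.1095 z [0.014 0.034]
   valley 0.0396 0.1108
[ 359  185   67   20 1163] X [0.0318 0.0435] Y [0.0082 0.0533] mid 0.0307 z [0.013 0.034]
   valley 0.0386 0.0317
[ 439  185   69   21 1026] X [0.0313 0.0431] Y [-0.0517 -0.0069] mid -0.0293 z [0.013 0.034]
   valley 0.038 -0.0269
[ 514  186   71   20 1139] X [0.0314 0.0431] Y [-0.1103 -0.0672] mid -0.0887 z [0.013 0.034]
   valley 0.0383 -0.0805
[366 279  17  20 214] X [-0.0438 -0.0323] Y [0.0322 0.0448] mid 0.0385 z [0.013 0.029]
   valley -0.033 0.0386
[503 278  64  22 951] X [-0.0445 -0.0325] Y [-0.1114 -0.0679] mid -0.0897 z [0.013 0.034]
   valley -0.0356 -0.0876
rim X [-0.07771955  0.08331478] Y [-0.13522836  0.13552865]
pin Y 0.08364071151760286 top z 0.13583679765678985
182 0.0574 0.084
220 0.042 0.0838
260 0.0243 0.0839
```

```bash
python3 -m crank '[{"offset":[0,-0.003,-0.0065],"spin":0},{"offset":[0.03,0,0],"spin":0},{"offset":[0.03,0,0],"spin":0},{"offset":[0.015,0,0],"spin":0},{"offset":[0.007,0,0],"spin":0},{"offset":[0.003,0,0],"spin":0},{"offset":[0,0,0],"spin":0}]'
python3 -c "
from h import *
goal(0.557,0.328,0.0475,-8.26)"
```

```text
time_s: 8.85
position: [0.5581, 0.3283, 0.2163]
tcp_rot: [[0.001, 0.989, -0.15], [0.0, -0.15, -0.989], [-1.0, 0.001, -0.001]]
force: [-0.2, 0.3, -1.4]
opening: 0.303
t 8.85 tcp [0.5581 0.3283 0.2163] y-ax [ 0.989 -0.15   0.001] z-ax [-0.15  -0.989 -0.001] F [-0.2  0.3 -1.4] open 26.4mm q [ 20.6  45.7  85.9   0.   48.3 119.2]
tool-frame offset (m): [ 0.0048 -0.001   0.0005]  world d [-0.0011 -0.0003 -0.0048]  world yaw change 0.36 -> spin total -0.006 rad  alt spin 3.135
```

```bash
python3 -m crank '[{"offset":[0.003,0,0],"spin":-0.006},{"offset":[0.002,0,0],"spin":0},{"offset":[0,0,0],"spin":0}]'
python3 - <<'E'
from h import *
st()
c=bot.capture("wrist");cv2.imwrite("pics/w5.png",c["pixels"][100:400,200:450])
E
```

```text
time_s: 9.15
position: [0.5577, 0.3283, 0.2111]
tcp_rot: [[0.0, 0.99, -0.144], [0.0, -0.144, -0.99], [-1.0, 0.0, -0.0]]
force: [-0.2, -0.4, -1.2]
opening: 0.294
t 9.15 tcp [0.5577 0.3283 0.2111] y-ax [ 0.99  -0.144  0.   ] z-ax [-0.144 -0.99  -0.   ] F [-0.2 -0.4 -1.2] open 25.6mm q [ 20.6  46.1  86.1   0.   47.8 118.9]
```

View pics/w5.png

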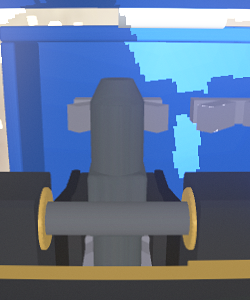

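```bash
python3 -m crank '[{"offset":[0.0015,0,0],"spin":0},{"offset":[0,0,0],"spin":0},{"offset":[0,0,0],"spin":0}]'
python3 -m crank '[{"offset":[0,0,0],"spin":0},{"offset":[0,0,0],"spin":0},{"offset":[0,0,0],"spin":0},{"offset":[-0.03,0,0],"spin":0},{"offset":[-0.045,0,0],"spin":0},{"offset":[-0.045,-0.02,0],"spin":0},{"offset":[0,-0.01,0],"spin":0}]' 0.042
python3 - <<'E'
from h import *
goal(0.5915,-0.350,0.15,12.6)
c=bot.capture("wrist");cv2.imwrite("pics/w6.png",c["pixels"])
E
```

```text
time_s: 9.5
position: [0.5579, 0.3281, 0.21]
tcp_rot: [[0.001, 0.99, -0.144], [-0.0, -0.144, -0.99], [-1.0, 0.001, -0.0]]
force: [-0.3, -1.2, 4.7]
opening: 0.296
time_s: 10.2
position: [0.529, 0.3338, 0.3356]
tcp_rot: [[0.012, 0.99, -0.143], [0.005, -0.143, -0.99], [-1.0, 0.011, -0.007]]
force: [0.1, -0.3, 0.5]
opening: 0.485
t 10.20 tcp [0.529  0.3338 0.3356] y-ax [ 0.99  -0.143  0.011] z-ax [-0.143 -0.99  -0.007] F [ 0.1 -0.3  0.5] open 42.2mm q [ 22.   34.8  85.9   0.   58.6 120.2]
tool-frame offset (m): [0.0187 0.1597 0.6679]  world d [ 0.0625 -0.6838 -0.0216]  world yaw change 20.85 -> spin total -0.364 rad  alt spin 2.778
```

View pics/w6.png

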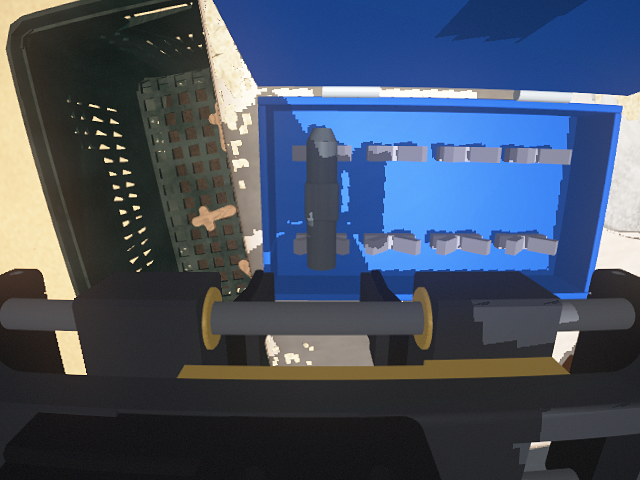

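```bash
python3 -m crank '[{"offset":[0,0.01,0.046],"spin":0},{"offset":[0,0.01,0.046],"spin":0},{"offset":[0,0.01,0.046],"spin":0},{"offset":[0,0.01,0.046],"spin":0},{"offset":[0,0.01,0.046],"spin":0},{"offset":[0,0.01,0.046],"spin":0},{"offset":[0,0.01,0.046],"spin":0},{"offset":[0,0.01,0.046],"spin":0},{"offset":[0,0.01,0.046],"spin":0},{"offset":[0,0.01,0.046],"spin":0},{"offset":[0,0.01,0.046],"spin":0},{"offset":[0,0,0],"spin":-0.1}]' 0.06
python3 -m crank '[{"offset":[0,0,0],"spin":-0.13},{"offset":[0,0,0],"spin":-0.13},{"offset":[0,0,0],"spin":0}]'
python3 - <<'E'
from h import *
c=bot.capture("wrist");cv2.imwrite("pics/w7.png",c["pixels"]);pins(c)
goal(0.5915,-0.350,0.15,12.6)
E
```

```text
time_s: 11.45
position: [0.5647, -0.1903, 0.3279]
tcp_rot: [[0.001, 0.999, -0.048], [-0.003, -0.048, -0.999], [-1.0, 0.002, 0.003]]
force: [0.2, 1.5, -0.3]
opening: 0.687
time_s: 11.75
position: [0.5637, -0.1842, 0.3275]
tcp_rot: [[-0.003, 0.977, 0.213], [0.001, 0.213, -0.977], [-1.0, -0.002, -0.002]]
force: [-1.1, 0.2, -0.1]
opening: 0.69
p0.90 ext [512. 222.  47.  99.] bgr [83. 83. 81.] ctr [ 0.6031 -0.3483] size [87. 40.] yaw 11.9 zmed/max [0.022 0.026]
p0.79 ext [157. 256.  55.  37.] bgr [43. 54. 72.] ctr [ 0.5025 -0.0493] size [24. 48.] yaw -34.8 zmed/max [0.021 0.025]
t 11.85 tcp [ 0.5639 -0.1839  0.3281] y-ax [ 0.977  0.211 -0.002] z-ax [ 0.211 -0.977 -0.001] F [0.2 1.1 0.5] open 59.7mm q [-28.8  33.3  90.9   0.   56.   48.9]
tool-frame offset (m): [ 0.0139 -0.0081  0.1682]  world d [ 0.0276 -0.1661 -0.0141]  world yaw change 0.39 -> spin total -0.007 rad  alt spin 3.135
```

View pics/w7.png

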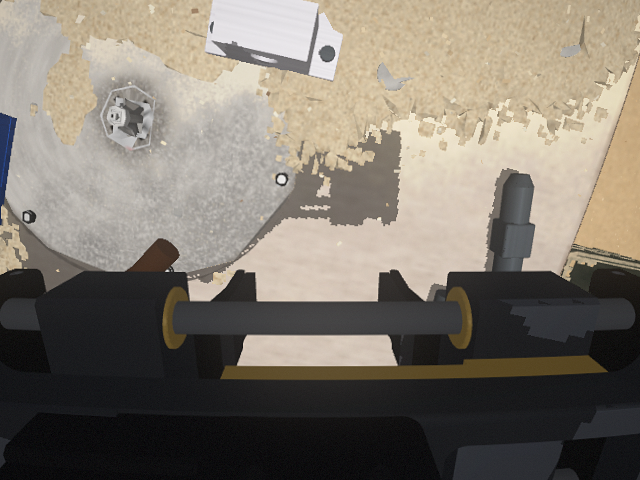

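```bash
python3 -m crank '[{"offset":[0.01,-0.01,0.042],"spin":0},{"offset":[0.01,-0.01,0.042],"spin":0},{"offset":[0.01,-0.01,0.042],"spin":0},{"offset":[0,-0.01,0.042],"spin":0},{"offset":[0,0,0],"spin":0},{"offset":[0,0,0],"spin":0}]'
python3 - <<'E'
from h import *
c=bot.capture("wrist");cv2.imwrite("pics/w8.png",c["pixels"]);pins(c)
goal(0.5915,-0.350,0.0235,12.6)
E
```

```text
time_s: 12.45
position: [0.5606, -0.3574, 0.2984]
tcp_rot: [[-0.001, 0.978, 0.211], [0.001, 0.211, -0.978], [-1.0, -0.0, -0.001]]
force: [-0.7, 0.8, -0.8]
opening: 0.69
p0.87 ext [318. 196.  38. 154.] bgr [79. 79. 78.] ctr [ 0.5894 -0.3507] size [114.  27.] yaw 11.5 zmed/max [0.023 0.026]
p0.56 ext [254. 316.  31. 104.] bgr [94. 92. 89.] ctr [ 0.4842 -0.3188] size [97. 23.] yaw 7.5 zmed/max [0.022 0.026]
t 12.55 tcp [ 0.5609 -0.3553  0.2987] y-ax [ 0.977  0.214 -0.001] z-ax [ 0.214 -0.977 -0.002] F [0.2 0.5 0.2] open 60.5mm q [-42.   40.2  81.1   0.   58.8  35.6]
tool-frame offset (m): [0.1112 0.0311 0.0016]  world d [ 0.0306  0.0053 -0.1112]  world yaw change 0.24 -> spin total -0.004 rad  alt spin 3.137
```

View pics/w8.png

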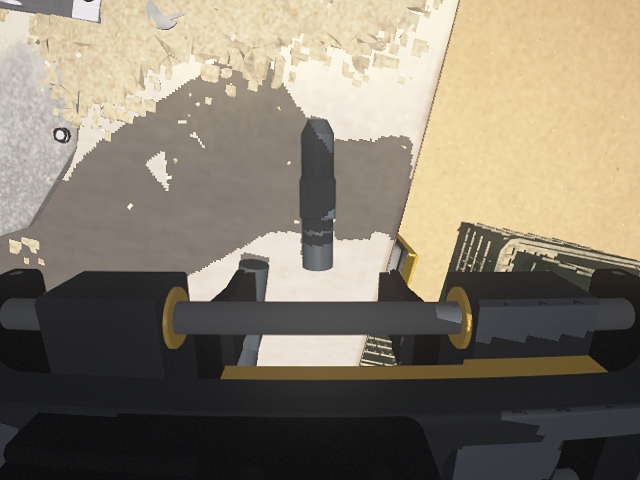

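```bash
python3 -m crank '[{"offset":[0.01,0.029,0.0015],"spin":0},{"offset":[0.04,0,0],"spin":0},{"offset":[0.035,0,0],"spin":0},{"offset":[0.018,0,0],"spin":0},{"offset":[0.008,0,0],"spin":0},{"offset":[0,0,0],"spin":0},{"offset":[0,0,0],"spin":0}]'
python3 - <<'E'
from h import *
goal(0.5897,-0.3507,0.0235,12.2)
E
```

```text
time_s: 13.25
position: [0.5903, -0.3521, 0.1898]
tcp_rot: [[0.002, 0.977, 0.214], [-0.002, 0.214, -0.977], [-1.0, 0.002, 0.002]]
force: [1.0, 0.4, -0.2]
opening: 0.688
t 13.25 tcp [ 0.5903 -0.3521  0.1898] y-ax [0.977 0.214 0.002] z-ax [ 0.214 -0.977  0.002] F [ 1.   0.4 -0.2] open 59.9mm q [-40.1  50.   79.9   0.   49.9  37.5]
tool-frame offset (m): [ 0.0023 -0.0003 -0.0015]  world d [-0.0006  0.0014 -0.0023]  world yaw change -0.18 -> spin total 0.003 rad  alt spin -3.139
```

```bash
python3 -m crank '[{"offset":[0.002,0,-0.0015],"spin":0},{"offset":[0,0,0],"spin":0},{"offset":[0,0,0],"spin":0},{"offset":[0,0,0],"spin":0},{"offset":[0,0,0],"spin":0},{"offset":[0,0,0],"spin":0}]' 0.0
python3 -m crank '[{"offset":[-0.01,0,0],"spin":0},{"offset":[-0.03,0,0],"spin":0},{"offset":[-0.03,0,0],"spin":0.1},{"offset":[0,0,0],"spin":0.115},{"offset":[0,0,0],"spin":0}]'
python3 - <<'E'
from h import *
goal(0.604,-0.119,0.047,0)
E
```

```text
time_s: 13.85
position: [0.5894, -0.3505, 0.1864]
tcp_rot: [[0.0, 0.977, 0.214], [-0.0, 0.214, -0.977], [-1.0, 0.0, 0.0]]
force: [0.0, 0.7, 2.4]
opening: 0.291
time_s: 14.35
position: [0.5896, -0.3506, 0.258]
tcp_rot: [[0.002, 1.0, 0.001], [-0.002, 0.001, -1.0], [-1.0, 0.002, 0.002]]
force: [0.2, 0.3, -1.7]
opening: 0.295
t 14.35 tcp [ 0.5896 -0.3506  0.258 ] y-ax [1.    0.001 0.002] z-ax [ 0.001 -1.     0.002] F [ 0.2  0.3 -1.7] open 25.6mm q [-40.1  44.6  78.9   0.   56.3  49.9]
tool-frame offset (m): [ 0.0467  0.0146 -0.2316]  world d [ 0.0144  0.2316 -0.047 ]  world yaw change -0.06 -> spin total 0.001 rad  alt spin -3.141
```

```bash
python3 -m crank '[{"offset":[0,0,-0.045],"spin":0},{"offset":[0,0,-0.045],"spin":0},{"offset":[0,0.0,-0.045],"spin":0},{"offset":[0,0.0,-0.045],"spin":0},{"offset":[0.01,0.005,-0.045],"spin":0},{"offset":[0.02,0.005,-0.008],"spin":0},{"offset":[0.015,0.0,0],"spin":0},{"offset":[0,0,0],"spin":0},{"offset":[0,0,0],"spin":0}]'
cat > gz.py <<'E'
from h import *
c=bot.capture("wrist");cv2.imwrite("pics/wg%d.png"%c["shot"],c["pixels"])
V,U=np.mgrid[0:480,0:640]; P=deproj(c,np.c_[U.ravel(),V.ravel()],depth=np.maximum(c["depth"],1e-3).ravel()).reshape(480,640,3)
for v in (182,190,205,220,240,255):
    k=np.zeros((480,640),bool); k[v,275:360]=True; k&=(P[...,2]>0.02)&(P[...,2]<0.2)
    if k.any():
        q=P[k]; t=q[:,2].max(); q=q[q[:,2]>t-.02]; print(v,q.mean(0).round(4),"top",t.round(4),"w",np.ptp(q[:,1]).round(4))
col=P[150:262,318]; ok=(col[:,2]>.02)&(col[:,2]<.2); col=col[ok]; print("tip-most", col[:4].round(4).tolist())
s=st(); print("shot",c["shot"])
E
python3 gz.py
```

```text
time_s: 15.25
position: [0.5989, -0.1186, 0.2106]
tcp_rot: [[-0.001, 1.0, 0.0], [0.0, 0.0, -1.0], [-1.0, -0.001, -0.0]]
force: [-0.1, 0.0, -0.6]
opening: 0.296
182 [ 0.6527 -0.1184  0.0426] top 0.0451 w 0.0166
190 [ 0.6682 -0.1186  0.1887] top 0.1887 w 0.0
205 [ 0.6681 -0.1186  0.1887] top 0.1887 w 0.0
220 [ 0.6376 -0.1184  0.0461] top 0.0491 w 0.0227
240 [ 0.668  -0.1185  0.1887] top 0.1887 w 0.0002
255 [ 0.6223 -0.1184  0.0457] top 0.0493 w 0.0235
tip-most [[0.6554, -0.119, 0.0299], [0.6554, -0.119, 0.0352], [0.6554, -0.119, 0.0402], [0.6554, -0.119, 0.0447]]
t 15.30 tcp [ 0.5992 -0.1189  0.2113] y-ax [ 1. -0.  0.] z-ax [-0. -1.  0.] F [ 0.3  0.1 -0.5] open 26.1mm q [-21.7  44.3  91.7  -0.   44.   68.3]
shot 20
```

```bash
python3 -m crank '[{"offset":[0.0035,0.01,0],"spin":0},{"offset":[0,0.01,0],"spin":0},{"offset":[0,0.004,0],"spin":0},{"offset":[0,0.003,0],"spin":0},{"offset":[0,0.002,0],"spin":0},{"offset":[0,0,0],"spin":0}]'
python3 -m crank '[{"offset":[0,0.002,0],"spin":0},{"offset":[0,0.002,0],"spin":0},{"offset":[0,0.001,0],"spin":0},{"offset":[0,0,0],"spin":0}]'
python3 -c "
from h import *
st()"
```

```text
time_s: 15.9
position: [0.6283, -0.1173, 0.2078]
tcp_rot: [[0.0, 1.0, 0.001], [-0.0, 0.001, -1.0], [-1.0, 0.0, 0.0]]
force: [-0.2, -0.2, -1.7]
opening: 0.293
time_s: 16.3
position: [0.632, -0.1178, 0.2074]
tcp_rot: [[-0.004, 1.0, 0.001], [-0.0, 0.001, -1.0], [-1.0, -0.004, 0.0]]
force: [-4.9, -2.9, -0.6]
opening: 0.296
t 16.30 tcp [ 0.632  -0.1178  0.2074] y-ax [ 1.     0.001 -0.004] z-ax [ 0.001 -1.     0.   ] F [-4.9 -2.9 -0.6] open 25.8mm q [-20.5  46.2  86.7  -0.1  47.3  69.5]
```

```bash
python3 -m crank '[{"offset":[0,-0.02,0],"spin":0},{"offset":[0,-0.03,0],"spin":0},{"offset":[-0.03,-0.03,0],"spin":0.07},{"offset":[-0.04,-0.03,0],"spin":0.075},{"offset":[-0.02,-0.01,-0.04],"spin":0},{"offset":[0,-0.01,-0.045],"spin":0},{"offset":[0,-0.01,-0.045],"spin":0},{"offset":[0,0,-0.045],"spin":0},{"offset":[0,0,-0.045],"spin":0},{"offset":[0,0,-0.045],"spin":0},{"offset":[0,0,-0.045],"spin":0},{"offset":[0,0,0],"spin":0}]'
python3 - <<'E'
from h import *
goal(0.548,0.2687,0.136,-8.26)
E
```

```text
time_s: 17.5
position: [0.5386, 0.2009, 0.2984]
tcp_rot: [[0.004, 0.99, -0.138], [0.003, -0.138, -0.99], [-1.0, 0.004, -0.004]]
force: [-0.1, 0.1, -1.3]
opening: 0.298
t 17.50 tcp [0.5386 0.2009 0.2984] y-ax [ 0.99  -0.138  0.004] z-ax [-0.138 -0.99  -0.004] F [-0.1  0.1 -1.3] open 25.9mm q [  9.3  34.5  94.9   0.2  50.3 107.1]
tool-frame offset (m): [-0.0014 -0.     -0.0684]  world d [0.0094 0.0678 0.0016]  world yaw change -0.34 -> spin total 0.006 rad  alt spin -3.136
```

```bash
python3 -m crank '[{"offset":[0,0,-0.04],"spin":0.006},{"offset":[0,0,-0.028],"spin":0},{"offset":[0,0,0],"spin":0},{"offset":[0,0,0],"spin":0}]'
cat > cz.py <<'E'
from h import *
c=bot.capture("wrist");cv2.imwrite("pics/wc%d.png"%c["shot"],c["pixels"])
V,U=np.mgrid[0:480,0:640]; P=deproj(c,np.c_[U.ravel(),V.ravel()],depth=np.maximum(c["depth"],1e-3).ravel()).reshape(480,640,3)
a=np.radians(-8.26);ex=np.array([np.cos(a),np.sin(a)]);ey=np.array([-ex[1],ex[0]]);C=np.array([.544,.239])
for v in range(170,262,8):
    q=P[v,270:365]; q=q[(q[:,2]<.2)&(q[:,2]>.02)]
    if len(q):
        t=q[:,2].max(); q=q[q[:,2]>t-.012]; d=q[:,:2]-C
        print(v,"X",(d@ex).mean().round(4),"Y",(d@ey).mean().round(4),"w",np.ptp(d@ey).round(4),"top",t.round(4))
s=st(); d=s["position"][:2]-C; print("tcp case X,Y",(d@ex).round(4),(d@ey).round(4),"shot",c["shot"])
E
python3 cz.py
```

```text
time_s: 17.9
position: [0.5478, 0.2629, 0.2976]
tcp_rot: [[-0.0, 0.989, -0.149], [-0.0, -0.149, -0.989], [-1.0, -0.0, 0.0]]
force: [-0.0, -0.3, -1.1]
opening: 0.299
178 X 0.0559 Y 0.024 w 0.0149 top 0.1313
186 X 0.0528 Y 0.024 w 0.0183 top 0.133
194 X 0.0496 Y 0.024 w 0.0219 top 0.1352
202 X 0.0466 Y 0.024 w 0.0234 top 0.1358
210 X 0.0433 Y 0.0241 w 0.0231 top 0.1369
218 X 0.04 Y 0.0241 w 0.0228 top 0.1358
226 X 0.0366 Y 0.0242 w 0.0229 top 0.1358
234 X 0.0332 Y 0.0241 w 0.0231 top 0.1367
242 X 0.0297 Y 0.0241 w 0.0233 top 0.136
250 X 0.0262 Y 0.0241 w 0.0235 top 0.1359
258 X 0.0227 Y 0.0239 w 0.0231 top 0.1365
t 17.95 tcp [0.5477 0.2623 0.2976] y-ax [ 0.989 -0.15  -0.001] z-ax [-0.15  -0.989  0.001] F [-0.2 -0.3 -1.4] open 25.7mm q [ 15.1  36.6  90.   -0.   53.4 113.7]
tcp case X,Y 0.0004 0.0236 shot 21
```

```bash
python3 -m crank '[{"offset":[0,0,-0.0065],"spin":-0.006},{"offset":[0.03,0,0],"spin":0},{"offset":[0.03,0,0],"spin":0},{"offset":[0.015,0,0],"spin":0},{"offset":[0.007,0,0],"spin":0},{"offset":[0.003,0,0],"spin":0},{"offset":[0,0,0],"spin":0}]'
python3 cz.py
```

```text
time_s: 18.65
position: [0.5494, 0.2693, 0.2132]
tcp_rot: [[0.001, 0.99, -0.144], [0.0, -0.144, -0.99], [-1.0, 0.001, -0.0]]
force: [-0.1, 0.3, -1.3]
opening: 0.294
170 X 0.0703 Y 0.0308 w 0.0 top 0.1914
178 X 0.0568 Y 0.0309 w 0.0148 top 0.047
186 X 0.0536 Y 0.0309 w 0.0183 top 0.0487
194 X 0.0505 Y 0.0309 w 0.0218 top 0.0508
202 X 0.0474 Y 0.0309 w 0.0235 top 0.0518
210 X 0.0442 Y 0.0309 w 0.0225 top 0.0522
218 X 0.0408 Y 0.0309 w 0.0227 top 0.0522
226 X 0.0375 Y 0.0309 w 0.0228 top 0.0519
234 X 0.034 Y 0.0309 w 0.0231 top 0.0519
242 X 0.0305 Y 0.0309 w 0.0232 top 0.0513
250 X 0.0271 Y 0.0309 w 0.0233 top 0.052
258 X 0.0235 Y 0.0309 w 0.0237 top 0.0516
t 18.70 tcp [0.5495 0.2695 0.2136] y-ax [ 0.99  -0.144  0.002] z-ax [-0.144 -0.99  -0.001] F [-0.3  0.4 -1.2] open 26.0mm q [ 15.7  44.1  91.5   0.   44.3 113.9]
tcp case X,Y 0.0011 0.0309 shot 22
```

Top needs to drop from ~52 to ~45.5 mm (seated at 46).

```bash
python3 -m crank '[{"offset":[0.004,0,0],"spin":0},{"offset":[0.002,0,0],"spin":0},{"offset":[0.001,0,0],"spin":0},{"offset":[0,0,0],"spin":0}]'
python3 -c "
from h import *
st()"
```

```text
time_s: 19.1
position: [0.5494, 0.269, 0.2074]
tcp_rot: [[0.001, 0.99, -0.143], [-0.001, -0.143, -0.99], [-1.0, 0.002, 0.001]]
force: [-1.6, -3.3, 6.1]
opening: 0.299
t 19.10 tcp [0.5494 0.269  0.2074] y-ax [ 0.99  -0.143  0.002] z-ax [-0.143 -0.99   0.001] F [-1.6 -3.3  6.1] open 26.0mm q [ 1.560e+01  4.460e+01  9.160e+01 -1.000e-01  4.360e+01  1.139e+02]
```

```bash
python3 -m crank '[{"offset":[0,0,0],"spin":0},{"offset":[0,0,0],"spin":0},{"offset":[0,0,0],"spin":0},{"offset":[-0.03,0,0],"spin":0},{"offset":[-0.045,0,0],"spin":0},{"offset":[-0.045,-0.02,0],"spin":0},{"offset":[0,-0.03,0],"spin":0},{"offset":[0,0,0],"spin":0}]' 0.042
python3 - <<'E'
from h import *
goal(0.475,-0.315,0.15,3)
c=bot.capture("wrist");cv2.imwrite("pics/w9.png",c["pixels"])
c=bot.capture("top");cv2.imwrite("pics/t9.png",c["pixels"]);pins(c)
E
```

```text
time_s: 19.9
position: [0.4961, 0.2771, 0.327]
tcp_rot: [[-0.003, 0.99, -0.142], [-0.0, -0.142, -0.99], [-1.0, -0.003, 0.0]]
force: [-0.3, 0.0, -0.2]
opening: 0.483
t 19.90 tcp [0.4961 0.2771 0.327 ] y-ax [ 0.99  -0.142 -0.003] z-ax [-0.142 -0.99   0.   ] F [-0.3  0.  -0.2] open 42.1mm q [ 17.9  31.8  94.6   0.   53.8 116. ]
tool-frame offset (m): [0.0131 0.0631 0.5891]  world d [-0.0211 -0.5921 -0.013 ]  world yaw change 11.15 -> spin total -0.195 rad  alt spin 2.947
p0.96 ext [320. 271.  31.  44.] bgr [ 52.  71. 100.] ctr [ 0.4729 -0.03  ] size [ 27. 110.] yaw -35.0 zmed/max [0.023 0.03 ]
p0.82 ext [272. 332.  31.  35.] bgr [46. 67. 98.] ctr [0.3405 0.0928] size [ 25. 107.] yaw -34.2 zmed/max [0.024 0.03 ]
p0.69 ext [172. 224.  11.  17.] bgr [47. 44. 42.] ctr [0.594  0.3272] size [37. 19.] yaw 0.4 zmed/max [0.041 0.048]
p0.61 ext [438. 273.   9.  44.] bgr [73. 69. 66.] ctr [ 0.473  -0.3162] size [ 27. 106.] yaw -1.3 zmed/max [0.023 0.031]
p0.57 ext [418. 334.  37.  35.] bgr [138. 116. 173.] ctr [ 0.3309 -0.2658] size [113.  26.] yaw 42.8 zmed/max [0.023 0.031]
p0.49 ext [196. 231.  15.  22.] bgr [58. 54. 52.] ctr [0.5757 0.269 ] size [31. 64.] yaw -9.1 zmed/max [0.044 0.051]
```

View pics/w9.png

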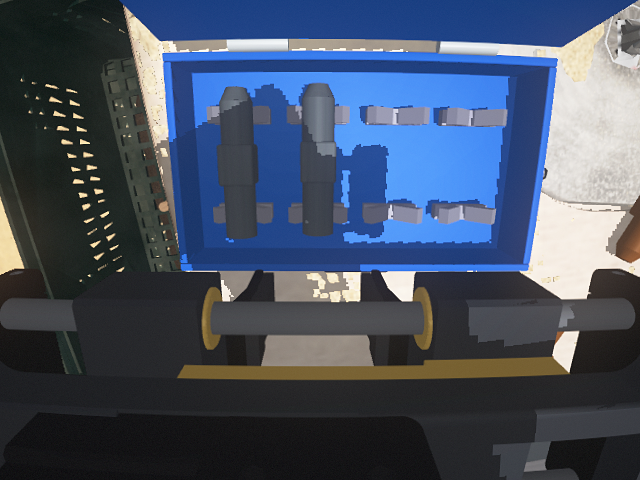

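View pics/t9.png

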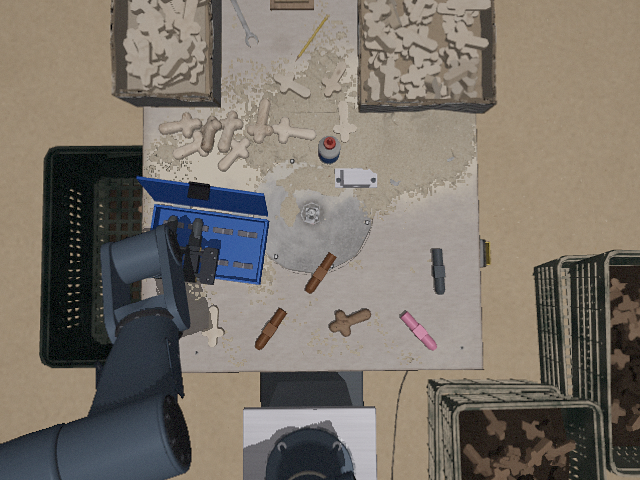

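```bash
python3 -m crank '[{"offset":[0,0.002,0.047],"spin":0},{"offset":[0,0.002,0.047],"spin":0},{"offset":[0,0.002,0.047],"spin":0},{"offset":[0,0.002,0.047],"spin":0},{"offset":[0,0.002,0.047],"spin":0},{"offset":[0,0.002,0.047],"spin":0},{"offset":[0,0.002,0.047],"spin":0},{"offset":[0,0.002,0.047],"spin":0},{"offset":[0,0.002,0.047],"spin":0},{"offset":[0,0.002,0.047],"spin":0},{"offset":[0,0.002,0.047],"spin":-0.1},{"offset":[0,0.0,0.04],"spin":-0.1}]' 0.06
python3 -m crank '[{"offset":[0,0,0.02],"spin":0},{"offset":[0,0,0],"spin":0}]'
python3 - <<'E'
from h import *
c=bot.capture("wrist");cv2.imwrite("pics/w10.png",c["pixels"]);pins(c)
goal(0.474,-0.316,0.0225,3)
E
```

```text
time_s: 21.25
position: [0.445, -0.2818, 0.3249]
tcp_rot: [[-0.0, 0.998, 0.058], [-0.0, 0.058, -0.998], [-1.0, -0.0, 0.0]]
force: [1.6, 1.4, 0.3]
opening: 0.689
time_s: 21.45
position: [0.4468, -0.3014, 0.3252]
tcp_rot: [[0.001, 0.999, 0.05], [-0.001, 0.05, -0.999], [-1.0, 0.001, 0.002]]
force: [0.5, 0.4, -0.3]
opening: 0.689
p0.95 ext [338. 200.  39. 135.] bgr [81. 81. 81.] ctr [ 0.4727 -0.3158] size [112.  29.] yaw 4.9 zmed/max [0.023 0.026]
p0.70 ext [ 25. 179.  46. 109.] bgr [ 47.  70. 105.] ctr [ 0.4773 -0.038 ] size [ 33. 100.] yaw -25.5 zmed/max [0.02  0.026]
p0.65 ext [274. 350.  60.  36.] bgr [177. 142. 220.] ctr [ 0.3293 -0.2676] size [34. 52.] yaw -86.8 zmed/max [0.024 0.027]
t 21.55 tcp [ 0.4462 -0.2975  0.325 ] y-ax [ 0.999  0.054 -0.001] z-ax [ 0.054 -0.999 -0.002] F [-0.2  0.2 -0.2] open 59.8mm q [-45.6  29.9  99.2   0.   51.   41.2]
tool-frame offset (m): [0.1384 0.0269 0.0203]  world d [ 0.0278 -0.0185 -0.1385]  world yaw change -0.10 -> spin total 0.002 rad  alt spin -3.140
```

View pics/w10.png

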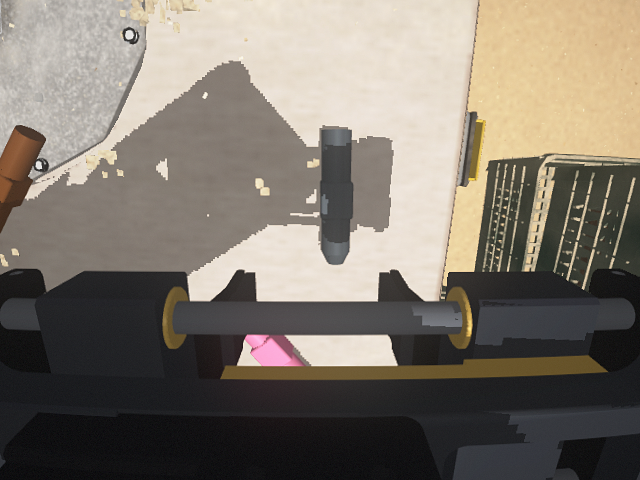

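```bash
python3 -m crank '[{"offset":[0.02,0.0255,0.0198],"spin":0},{"offset":[0.04,0,0],"spin":0},{"offset":[0.04,0,0],"spin":0},{"offset":[0.025,0,0],"spin":0},{"offset":[0.01,0,0],"spin":0},{"offset":[0,0,0],"spin":0},{"offset":[0,0,0],"spin":0}]'
python3 - <<'E'
from h import *
goal(0.4727,-0.3158,0.0225,3.5)
E
```

```text
time_s: 22.25
position: [0.4735, -0.3158, 0.1917]
tcp_rot: [[0.001, 0.998, 0.057], [-0.001, 0.057, -0.998], [-1.0, 0.001, 0.001]]
force: [-0.7, -0.3, -0.2]
opening: 0.689
t 22.25 tcp [ 0.4735 -0.3158  0.1917] y-ax [0.998 0.057 0.001] z-ax [ 0.057 -0.998  0.001] F [-0.7 -0.3 -0.2] open 59.9mm q [-44.9  44.3  98.3   0.   37.4  41.8]
tool-frame offset (m): [ 0.0052 -0.0008 -0.0001]  world d [-0.0008  0.     -0.0052]  world yaw change 0.24 -> spin total -0.004 rad  alt spin 3.137
```

```bash
python3 -m crank '[{"offset":[0.005,0,0],"spin":0},{"offset":[0,0,0],"spin":0}]'
python3 -m crank '[{"offset":[0,0,0],"spin":0},{"offset":[0,0,0],"spin":0},{"offset":[0,0,0],"spin":0},{"offset":[0,0,0],"spin":0},{"offset":[0,0,0],"spin":0},{"offset":[0,0,0],"spin":0}]' 0.0
python3 -m crank '[{"offset":[-0.01,0,0],"spin":0},{"offset":[-0.03,0,0],"spin":0},{"offset":[-0.03,0,0],"spin":0},{"offset":[-0.02,0,0],"spin":-0.14},{"offset":[0,0,0],"spin":-0.14},{"offset":[0,0,0],"spin":-0.14},{"offset":[0,0,0],"spin":-0.14},{"offset":[0,0,0],"spin":-0.14},{"offset":[0,0,0],"spin":-0.14},{"offset":[0,0,0],"spin":-0.14},{"offset":[0,0,0],"spin":-0.14},{"offset":[0,0,0],"spin":0}]'
python3 -c "
from h import *
st()"
```

```text
time_s: 22.45
position: [0.4731, -0.3166, 0.1866]
tcp_rot: [[0.001, 0.998, 0.056], [-0.001, 0.056, -0.998], [-1.0, 0.001, 0.001]]
force: [0.1, -0.4, 0.2]
opening: 0.687
time_s: 23.05
position: [0.4729, -0.3165, 0.1858]
tcp_rot: [[-0.0, 0.998, 0.056], [0.0, 0.056, -0.998], [-1.0, -0.0, -0.0]]
force: [0.4, 0.5, -0.0]
opening: 0.297
time_s: 24.25
position: [0.4728, -0.3163, 0.2761]
tcp_rot: [[-0.0, 0.385, 0.923], [0.0, 0.923, -0.385], [-1.0, 0.0, -0.0]]
force: [-0.1, -0.0, -2.1]
opening: 0.293
t 24.25 tcp [ 0.4728 -0.3163  0.2761] y-ax [0.385 0.923 0.   ] z-ax [ 0.923 -0.385 -0.   ] F [-0.1 -0.  -2.1] open 25.5mm q [-45.   36.2  96.5   0.   47.3 -22.4]
```

```bash
python3 -m crank '[{"offset":[0,0,0],"spin":-0.14},{"offset":[0,0,0],"spin":-0.14},{"offset":[0,0,0],"spin":-0.14},{"offset":[0,0,0],"spin":-0.14},{"offset":[0,0,0],"spin":-0.14},{"offset":[0,0,0],"spin":-0.14},{"offset":[0,0,0],"spin":-0.14},{"offset":[0,0,0],"spin":-0.14},{"offset":[0,0,0],"spin":-0.14},{"offset":[0,0,0],"spin":-0.14},{"offset":[0,0,0],"spin":-0.14},{"offset":[0,0,0],"spin":-0.14}]'
python3 -m crank '[{"offset":[0,0,0],"spin":-0.14},{"offset":[0,0,0],"spin":-0.14},{"offset":[0,0,0],"spin":0},{"offset":[0,0,0],"spin":0}]'
python3 - <<'E'
from h import *
goal(0.60,-0.119,0.043,180)
E
```

```text
time_s: 25.45
position: [0.4728, -0.3163, 0.276]
tcp_rot: [[-0.0, -0.96, 0.28], [0.0, 0.28, 0.96], [-1.0, 0.0, 0.0]]
force: [-0.4, 0.5, -1.3]
opening: 0.298
time_s: 25.85
position: [0.4729, -0.3164, 0.2759]
tcp_rot: [[0.0, -1.0, 0.01], [0.0, 0.01, 1.0], [-1.0, -0.0, 0.0]]
force: [0.4, 0.0, -1.7]
opening: 0.298
t 25.85 tcp [ 0.4729 -0.3164  0.2759] y-ax [-1.    0.01 -0.  ] z-ax [0.01 1.   0.  ] F [ 0.4  0.  -1.7] open 25.9mm q [ -45.    36.2   96.5    0.    47.3 -134.4]
tool-frame offset (m): [ 0.0689 -0.1251  0.1987]  world d [ 0.1271  0.1974 -0.0689]  world yaw change 0.60 -> spin total -0.010 rad  alt spin 3.131
```

```bash
python3 -m crank '[{"offset":[0,-0.02,0.04],"spin":-0.01},{"offset":[0,-0.02,0.04],"spin":0},{"offset":[0.01,-0.02,0.04],"spin":0},{"offset":[0.02,-0.02,0.04],"spin":0},{"offset":[0.025,-0.025,0.037],"spin":0},{"offset":[0.01,-0.02,0],"spin":0},{"offset":[0,0,0],"spin":0},{"offset":[0,0,0],"spin":0}]'
python3 gz.py
python3 - <<'E'
from h import *
goal(0.60,-0.1185,0.043,180)
E
```

```text
time_s: 26.65
position: [0.5968, -0.1199, 0.2112]
tcp_rot: [[-0.001, -1.0, -0.003], [0.0, -0.003, 1.0], [-1.0, 0.001, 0.0]]
force: [-0.6, -0.3, -1.1]
opening: 0.295
182 [ 0.541  -0.1202  0.0474] top 0.0505 w 0.0229
190 [ 0.5442 -0.1201  0.0474] top 0.0503 w 0.023
205 [ 0.5263 -0.12    0.1894] top 0.1894 w 0.0
220 [ 0.5565 -0.1203  0.0473] top 0.0505 w 0.0233
240 [ 0.5264 -0.12    0.1894] top 0.1894 w 0.0
255 [ 0.5265 -0.1202  0.1894] top 0.1894 w 0.0
tip-most [[0.5396, -0.1195, 0.0312], [0.5397, -0.1195, 0.0353], [0.5396, -0.1195, 0.0407], [0.5397, -0.1196, 0.0448]]
t 26.70 tcp [ 0.5964 -0.1204  0.2115] y-ax [-1.    -0.002  0.001] z-ax [-0.002  1.     0.   ] F [ 0.9  0.3 -2. ] open 25.7mm q [ -21.9   44.1   92.1   -0.    43.9 -112. ]
shot 26
t 26.70 tcp [ 0.5964 -0.1204  0.2115] y-ax [-1.    -0.002  0.001] z-ax [-0.002  1.     0.   ] F [ 0.9  0.3 -2. ] open 25.7mm q [ -21.9   44.1   92.1   -0.    43.9 -112. ]
tool-frame offset (m): [ 0.0045 -0.0037  0.0018]  world d [ 0.0036  0.0019 -0.0045]  world yaw change -0.13 -> spin total 0.002 rad  alt spin -3.139
```

```bash
python3 -m crank '[{"offset":[0.004,-0.01,0.0015],"spin":0},{"offset":[0,-0.012,0],"spin":0},{"offset":[0,-0.006,0],"spin":0},{"offset":[0,-0.003,0],"spin":0},{"offset":[0,-0.003,0],"spin":0},{"offset":[0,0,0],"spin":0}]'
python3 -m crank '[{"offset":[0,-0.002,0],"spin":0},{"offset":[0,-0.002,0],"spin":0},{"offset":[0,-0.001,0],"spin":0},{"offset":[0,0,0],"spin":0}]'
python3 -c "
from h import *
st()"
```

```text
time_s: 27.3
position: [0.631, -0.1185, 0.2074]
tcp_rot: [[0.0, -1.0, -0.004], [-0.0, -0.004, 1.0], [-1.0, -0.0, -0.0]]
force: [-0.6, 0.2, -2.1]
opening: 0.295
time_s: 27.7
position: [0.6353, -0.1185, 0.2069]
tcp_rot: [[-0.002, -1.0, -0.004], [0.0, -0.004, 1.0], [-1.0, 0.002, 0.0]]
force: [-2.4, -2.0, -0.6]
opening: 0.295
t 27.70 tcp [ 0.6353 -0.1185  0.2069] y-ax [-1.    -0.004  0.002] z-ax [-0.004  1.     0.   ] F [-2.4 -2.  -0.6] open 25.7mm q [-2.040e+01  4.640e+01  8.620e+01 -1.000e-01  4.750e+01 -1.107e+02]
```

```bash
python3 -m crank '[{"offset":[0,0.02,0],"spin":0},{"offset":[0,0.03,0],"spin":0},{"offset":[-0.03,0.03,0],"spin":0.07},{"offset":[-0.04,0.03,0],"spin":0.075},{"offset":[-0.02,0.01,0.04],"spin":0},{"offset":[0,0.01,0.045],"spin":0},{"offset":[0,0.01,0.045],"spin":0},{"offset":[0,0,0.045],"spin":0},{"offset":[0,0,0.045],"spin":0},{"offset":[0,0,0.045],"spin":0},{"offset":[0,0,0],"spin":0},{"offset":[0,0,0],"spin":0}]'
python3 cz.py
python3 - <<'E'
from h import *
goal(0.540,0.2095,0.136,171.74)
E
```

```text
time_s: 28.9
position: [0.5334, 0.1512, 0.2975]
tcp_rot: [[0.001, -0.991, 0.137], [0.0, 0.137, 0.991], [-1.0, -0.001, 0.0]]
force: [-0.5, -0.4, -2.1]
opening: 0.301
178 X -0.0545 Y -0.089 w 0.0228 top 0.1315
186 X -0.0517 Y -0.089 w 0.023 top 0.1373
194 X -0.0485 Y -0.0891 w 0.0232 top 0.1368
202 X -0.0453 Y -0.0889 w 0.0233 top 0.1367
210 X -0.042 Y -0.0891 w 0.0229 top 0.1369
218 X -0.0387 Y -0.0891 w 0.0231 top 0.1368
226 X -0.0353 Y -0.0888 w 0.0227 top 0.1369
234 X -0.0319 Y -0.0888 w 0.0229 top 0.1371
242 X -0.0285 Y -0.0888 w 0.0231 top 0.1367
250 X -0.025 Y -0.0888 w 0.0233 top 0.137
258 X -0.0214 Y -0.0887 w 0.0236 top 0.1361
t 28.95 tcp [0.5333 0.15   0.2974] y-ax [-0.99   0.139 -0.   ] z-ax [ 0.139  0.99  -0.   ] F [ 0.  -0.6 -2.5] open 25.4mm q [  4.2  33.4  97.9  -0.   48.7 -77.8]
tcp case X,Y 0.0022 -0.0896 shot 27
t 28.95 tcp [0.5333 0.15   0.2974] y-ax [-0.99   0.139 -0.   ] z-ax [ 0.139  0.99  -0.   ] F [ 0.  -0.6 -2.5] open 25.4mm q [  4.2  33.4  97.9  -0.   48.7 -77.8]
tool-frame offset (m): [-0.0026  0.0017  0.0598]  world d [0.0067 0.0595 0.0026]  world yaw change -0.26 -> spin total 0.004 rad  alt spin -3.137
```

```bash
python3 -m crank '[{"offset":[0.03,0,-0.0005],"spin":0.004},{"offset":[0.03,0,0],"spin":0},{"offset":[0.015,0,0],"spin":0},{"offset":[0.007,0,0],"spin":0},{"offset":[0.004,0,0],"spin":0},{"offset":[0,0,0],"spin":0}]'
python3 cz.py
```

```text
time_s: 29.55
position: [0.5337, 0.1486, 0.2115]
tcp_rot: [[0.0, -0.989, 0.146], [0.0, 0.146, 0.989], [-1.0, -0.0, 0.0]]
force: [-0.0, 0.6, -1.5]
opening: 0.296
170 X -0.0678 Y -0.0909 w 0.0002 top 0.1896
178 X -0.054 Y -0.091 w 0.0227 top 0.0451
186 X -0.0677 Y -0.091 w 0.0 top 0.1896
194 X -0.0677 Y -0.0909 w 0.0 top 0.1896
202 X -0.0447 Y -0.091 w 0.0233 top 0.0515
210 X -0.0415 Y -0.0913 w 0.0229 top 0.0504
218 X -0.0676 Y -0.0909 w 0.0 top 0.1896
226 X -0.0348 Y -0.0911 w 0.0227 top 0.0507
234 X -0.0314 Y -0.0911 w 0.0229 top 0.0508
242 X -0.0279 Y -0.0911 w 0.0232 top 0.0514
250 X -0.0245 Y -0.0911 w 0.0231 top 0.0505
258 X -0.021 Y -0.0913 w 0.0229 top 0.0513
t 29.60 tcp [0.5338 0.1488 0.2119] y-ax [-0.989  0.145 -0.001] z-ax [0.145 0.989 0.   ] F [ 0.5 -0.1 -1.2] open 26.0mm q [  4.   41.6 100.2   0.   38.1 -77.6]
tcp case X,Y 0.0028 -0.0907 shot 28
```

```bash
python3 -m crank '[{"offset":[0.003,0,0.002],"spin":0},{"offset":[0.002,0,0],"spin":0},{"offset":[0.001,0,0],"spin":0},{"offset":[0,0,0],"spin":0}]'
python3 -m crank '[{"offset":[0,0,0],"spin":0},{"offset":[0,0,0],"spin":0},{"offset":[0,0,0],"spin":0}]' 0.042
python3 -m crank '[{"offset":[-0.03,0,0],"spin":0},{"offset":[-0.045,0,0],"spin":0},{"offset":[-0.045,0,0],"spin":0},{"offset":[-0.045,0.04,0],"spin":0},{"offset":[0,0.05,0],"spin":0},{"offset":[0,0.03,0],"spin":0},{"offset":[0,0,0],"spin":0}]'
python3 - <<'E'
from h import *
st()
c=bot.capture("wrist");cv2.imwrite("pics/w11.png",c["pixels"])
c=bot.capture("top");cv2.imwrite("pics/t11.png",c["pixels"])
c=bot.capture("scene");cv2.imwrite("pics/s11.png",c["pixels"])
E
```

```text
time_s: 30.0
position: [0.5342, 0.1508, 0.2074]
tcp_rot: [[0.003, -0.99, 0.143], [-0.001, 0.143, 0.99], [-1.0, -0.003, -0.001]]
force: [-1.2, -4.6, 9.1]
opening: 0.301
time_s: 30.3
position: [0.5337, 0.1516, 0.2055]
tcp_rot: [[0.001, -0.99, 0.144], [0.0, 0.144, 0.99], [-1.0, -0.001, 0.0]]
force: [0.4, 0.6, 0.3]
opening: 0.454
time_s: 31.0
position: [0.4166, 0.1683, 0.3625]
tcp_rot: [[-0.006, -0.99, 0.142], [-0.0, 0.142, 0.99], [-1.0, 0.006, -0.001]]
force: [0.2, 0.5, -0.8]
opening: 0.481
t 31.00 tcp [0.4166 0.1683 0.3625] y-ax [-0.99   0.142  0.006] z-ax [ 0.142  0.99  -0.001] F [ 0.2  0.5 -0.8] open 41.9mm q [  7.7  20.7 109.1   0.   50.6 -74.2]
```

View pics/t11.png

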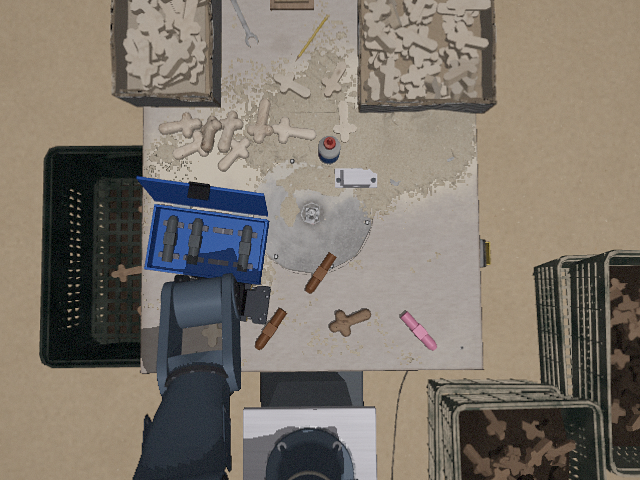

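View pics/s11.png

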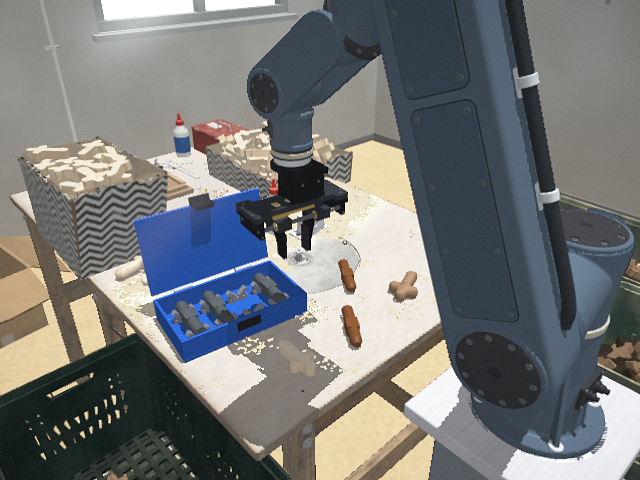

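```bash
python3 - <<'E'
from h import *
c=bot.capture("top"); cv2.imwrite("pics/t12.png",cv2.resize(c["pixels"][165:295,130:285],None,fx=5,fy=4.5,interpolation=cv2.INTER_CUBIC))
V,U=np.mgrid[0:480,0:640]; P=deproj(c,np.c_[U.ravel(),V.ravel()],depth=np.maximum(c["depth"],1e-3).ravel()).reshape(480,640,3)
a=np.radians(-8.26);ex=np.array([np.cos(a),np.sin(a)]);ey=np.array([-ex[1],ex[0]]);C=np.array([.544,.239])
d=P[...,:2]-C; X=d@ex;Y=d@ey
for g in (.09,.03,-.03,-.09):
    print(g,[(x,np.percentile(P[(abs(X-x)<.004)&(abs(Y-g)<.008)][:,2],[50,95]).round(3).tolist()) for x in (-.05,-.025,0,.025,.045)])
    k=(abs(Y-g)<.012)&(P[...,2]>.036)&(abs(X)<.07)
    if k.sum()>10: print("  X range",X[k].min().round(3),X[k].max().round(3))
E
```

```text
0.09 [(-0.05, [0.043, 0.048]), (-0.025, [0.043, 0.049]), (0, [0.046, 0.051]), (0.025, [0.043, 0.048]), (0.045, [0.045, 0.05])]
  X range -0.053 0.057
0.03 [(-0.05, [0.042, 0.049]), (-0.025, [0.043, 0.048]), (0, [0.047, 0.051]), (0.025, [0.044, 0.049]), (0.045, [0.043, 0.051])]
  X range -0.051 0.059
-0.03 [(-0.05, [0.005, 0.011]), (-0.025, [0.005, 0.009]), (0, [0.007, 0.01]), (0.025, [0.005, 0.009]), (0.045, [0.01, 0.023])]
-0.09 [(-0.05, [0.043, 0.049]), (-0.025, [0.045, 0.049]), (0, [0.045, 0.049]), (0.025, [0.043, 0.047]), (0.045, [0.044, 0.05])]
  X range -0.07 0.058
```

View pics/t12.png

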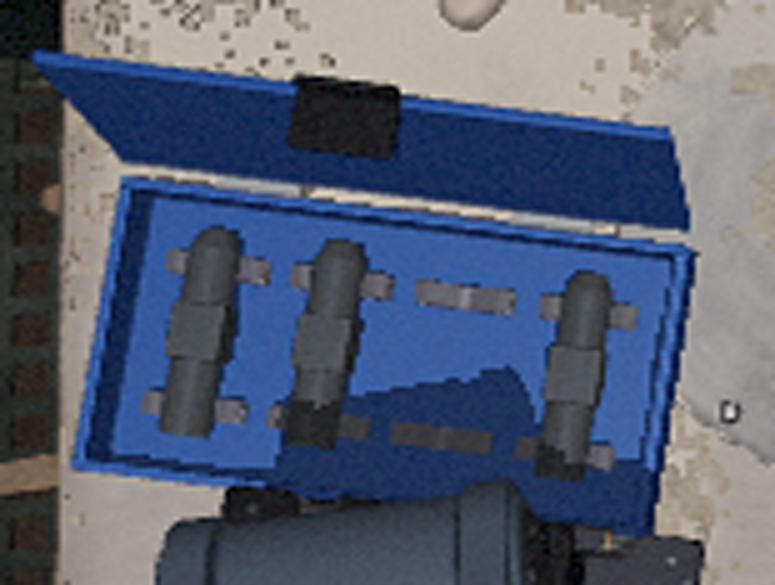

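```bash
python3 -m crank '[{"offset":[-0.04,0,0],"spin":0},{"offset":[-0.04,0,0.02],"spin":0},{"offset":[-0.035,0,0.02],"spin":0},{"offset":[0,-0.03,0.025],"spin":0},{"offset":[0,-0.045,0.02],"spin":0},{"offset":[0,-0.045,0],"spin":0},{"offset":[0,-0.045,0],"spin":0},{"offset":[0,-0.045,0],"spin":0},{"offset":[0,-0.045,0],"spin":0},{"offset":[0,0,0],"spin":0},{"offset":[0,0,0],"spin":0}]' 0.0
cat > lz.py <<'E'
from h import *
a=np.radians(-8.26);ex=np.array([np.cos(a),np.sin(a)]);ey=np.array([-ex[1],ex[0]]);C=np.array([.544,.239])
s=st(); d=s["position"][:2]-C; X=d@ex-.078; Z=s["position"][2]-.182-.05
print("tip rel hinge X %.4f Z %.4f caseY %.4f"%(X,Z,d@ey))
c=bot.capture("scene"); cv2.imwrite("pics/sl%d.png"%c["shot"],c["pixels"][120:420,60:440]); print(c["shot"])
px=c["pixels"].astype(int)
V,U=np.mgrid[0:480,0:640]; P=deproj(c,np.c_[U.ravel(),V.ravel()],depth=np.maximum(c["depth"],1e-3).ravel()).reshape(480,640,3)
dd=P[...,:2]-C; PX=dd@ex-.078; PY=dd@ey; PZ=P[...,2]-.05
k=(px[...,0]>px[...,2]+50)&(PZ>.012)&(PZ<.2)&(abs(PY)<.15)&(PX<.1)&(PX>-.2)
if k.sum()>50: 
    ang=np.degrees(np.arctan2(PZ[k],-PX[k])); print("lid inner angle med %.1f n %d maxZ %.3f"%(np.median(ang),k.sum(),PZ[k].max()))
else: print("few lid pts",k.sum())
def tip(phi,r=.14):
    f=np.radians(phi); return np.array([-r*np.cos(f),r*np.sin(f)])+np.array([np.sin(f),np.cos(f)])*(.008+.0095*np.sin(f))
for phi in range(105,0,-10): 
    t=tip(phi); print(phi,"dX %.4f dZ %.4f"%(t[0]-X,t[1]-Z),end=" | ")
print()
E
python3 lz.py
```

```text
time_s: 32.3
position: [0.6879, 0.2141, 0.4756]
tcp_rot: [[-0.002, -0.989, 0.146], [-0.0, 0.146, 0.989], [-1.0, 0.002, -0.0]]
force: [-0.3, -0.4, -0.4]
opening: 0.002
t 32.30 tcp [0.6879 0.2141 0.4756] y-ax [-0.989  0.146  0.002] z-ax [ 0.146  0.989 -0.   ] F [-0.3 -0.4 -0.4] open 0.1mm q [  8.4  34.8  61.7   0.   83.6 -73.2]
tip rel hinge X 0.0680 Z 0.2436 caseY -0.0039
33
lid inner angle med 101.9 n 8719 maxZ 0.168
105 dX -0.0152 dZ -0.1128 | 95 dX -0.0384 dZ -0.1056 | 85 dX -0.0628 dZ -0.1026 | 75 dX -0.0876 dZ -0.1039 | 65 dX -0.1121 dZ -0.1097 | 55 dX -0.1354 dZ -0.1198 | 45 dX -0.1566 dZ -0.1342 | 35 dX -0.1750 dZ -0.1522 | 25 dX -0.1898 dZ -0.1735 | 15 dX -0.2005 dZ -0.1972 | 5 dX -0.2067 dZ -0.2226 |
```

```bash
python3 -m crank '[{"offset":[0.04,0,0.004],"spin":0},{"offset":[0.04,0,0],"spin":0},{"offset":[0.026,0,0],"spin":0},{"offset":[0,0.015,0],"spin":0},{"offset":[0,0.015,0],"spin":0},{"offset":[0,0.015,0],"spin":0},{"offset":[0,0.015,0],"spin":0},{"offset":[0,0,0],"spin":0}]'
python3 lz.py
```

```text
time_s: 33.15
position: [0.6251, 0.2284, 0.3726]
tcp_rot: [[-0.001, -0.99, 0.143], [-0.0, 0.143, 0.99], [-1.0, 0.001, -0.0]]
force: [-0.1, -0.1, -0.3]
opening: 0.005
t 33.15 tcp [0.6251 0.2284 0.3726] y-ax [-0.99   0.143  0.001] z-ax [ 0.143  0.99  -0.   ] F [-0.1 -0.1 -0.3] open 0.5mm q [ 10.5  35.4  77.6   0.   67.1 -71.3]
tip rel hinge X 0.0037 Z 0.1406 caseY 0.0012
34
lid inner angle med 84.6 n 7515 maxZ 0.170
105 dX 0.0491 dZ -0.0098 | 95 dX 0.0259 dZ -0.0027 | 85 dX 0.0015 dZ 0.0004 | 75 dX -0.0234 dZ -0.0009 | 65 dX -0.0479 dZ -0.0067 | 55 dX -0.0711 dZ -0.0169 | 45 dX -0.0923 dZ -0.0312 | 35 dX -0.1107 dZ -0.0493 | 25 dX -0.1255 dZ -0.0705 | 15 dX -0.1363 dZ -0.0943 | 5 dX -0.1424 dZ -0.1196 |
```

```bash
python3 -m crank '[{"offset":[0,0.0125,0],"spin":0},{"offset":[0.001,0.0125,0],"spin":0},{"offset":[0.003,0.0122,0],"spin":0},{"offset":[0.003,0.0122,0],"spin":0},{"offset":[0.005,0.0116,0],"spin":0},{"offset":[0.005,0.0116,0],"spin":0},{"offset":[0.007,0.0106,0],"spin":0},{"offset":[0.007,0.0106,0],"spin":0},{"offset":[0.018,0.0184,0],"spin":0},{"offset":[0.01,0.0074,0],"spin":0},{"offset":[0,0,0],"spin":0}]'
python3 lz.py
```

```text
time_s: 34.3
position: [0.5069, 0.245, 0.311]
tcp_rot: [[-0.006, -0.99, 0.144], [-0.001, 0.144, 0.99], [-1.0, 0.006, -0.002]]
force: [0.1, 0.8, 0.5]
opening: 0.003
t 34.30 tcp [0.5069 0.245  0.311 ] y-ax [-0.99   0.144  0.006] z-ax [ 0.144  0.99  -0.002] F [0.1 0.8 0.5] open 0.3mm q [ 14.4  32.8  95.9   0.   51.6 -67.3]
tip rel hinge X -0.1155 Z 0.0790 caseY 0.0006
35
lid inner angle med 32.3 n 1784 maxZ 0.096
105 dX 0.1684 dZ 0.0518 | 95 dX 0.1451 dZ 0.0590 | 85 dX 0.1207 dZ 0.0620 | 75 dX 0.0959 dZ 0.0607 | 65 dX 0.0714 dZ 0.0549 | 55 dX 0.0482 dZ 0.0447 | 45 dX 0.0270 dZ 0.0304 | 35 dX 0.0086 dZ 0.0123 | 25 dX -0.0063 dZ -0.0089 | 15 dX -0.0170 dZ -0.0326 | 5 dX -0.0231 dZ -0.0580 |
```

```bash
python3 -m crank '[{"offset":[0.012,0.008,0],"spin":0},{"offset":[0.012,0.007,0],"spin":0},{"offset":[0.012,0.006,0],"spin":0},{"offset":[0.01,0.006,0],"spin":0},{"offset":[0.01,0.003,0],"spin":0},{"offset":[0.006,0,0],"spin":0},{"offset":[0,0,0],"spin":0}]'
python3 lz.py
```

```text
time_s: 35.05
position: [0.4797, 0.2493, 0.2504]
tcp_rot: [[-0.001, -0.99, 0.144], [-0.0, 0.144, 0.99], [-1.0, 0.001, -0.0]]
force: [-0.1, -0.3, 0.4]
opening: 0.002
t 35.05 tcp [0.4797 0.2493 0.2504] y-ax [-0.99   0.144  0.001] z-ax [ 0.144  0.99  -0.   ] F [-0.1 -0.3  0.4] open 0.2mm q [ 15.6  37.2 101.4   0.   41.5 -66.1]
tip rel hinge X -0.1431 Z 0.0184 caseY 0.0009
36
lid inner angle med 7.6 n 3892 maxZ 0.124
105 dX 0.1960 dZ 0.1124 | 95 dX 0.1727 dZ 0.1196 | 85 dX 0.1483 dZ 0.1226 | 75 dX 0.1235 dZ 0.1213 | 65 dX 0.0990 dZ 0.1155 | 55 dX 0.0758 dZ 0.1054 | 45 dX 0.0545 dZ 0.0910 | 35 dX 0.0362 dZ 0.0730 | 25 dX 0.0213 dZ 0.0517 | 15 dX 0.0106 dZ 0.0280 | 5 dX 0.0044 dZ 0.0026 |
```

```bash
python3 -m crank '[{"offset":[0,0.009,0],"spin":0},{"offset":[0.004,0,0],"spin":0},{"offset":[0.003,0,0],"spin":0},{"offset":[0.002,0,0],"spin":0},{"offset":[0.002,0,0],"spin":0},{"offset":[0,0,0],"spin":0}]'
python3 lz.py | head -3
```

```text
time_s: 35.7
position: [0.4699, 0.2507, 0.2404]
tcp_rot: [[-0.001, -0.99, 0.144], [0.0, 0.144, 0.99], [-1.0, 0.001, 0.0]]
force: [-2.2, 0.8, 7.5]
opening: 0.006
t 35.70 tcp [0.4699 0.2507 0.2404] y-ax [-0.99   0.144  0.001] z-ax [0.144 0.99  0.   ] F [-2.2  0.8  7.5] open 0.6mm q [ 16.   37.8 102.8   0.   39.4 -65.7]
tip rel hinge X -0.1530 Z 0.0084 caseY 0.0009
37
```

```bash
python3 -m crank '[{"offset":[0.002,0,0],"spin":0},{"offset":[0.001,0,0],"spin":0},{"offset":[0.001,0,0],"spin":0},{"offset":[0,0,0],"spin":0}]'
python3 lz.py | head -2
```

```text
time_s: 36.15
position: [0.4697, 0.2507, 0.2399]
tcp_rot: [[0.001, -0.99, 0.144], [0.0, 0.144, 0.99], [-1.0, -0.001, 0.0]]
force: [-7.2, -1.0, 34.7]
opening: 0.007
t 36.15 tcp [0.4697 0.2507 0.2399] y-ax [-0.99   0.144 -0.001] z-ax [0.144 0.99  0.   ] F [-7.2 -1.  34.7] open 0.6mm q [ 16.1  37.8 102.8   0.   39.3 -65.7]
tip rel hinge X -0.1532 Z 0.0079 caseY 0.0009
```

Tip stands at 57.9 mm with 35 N: bottomed out. Retreat and look.

```bash
python3 -m crank '[{"offset":[-0.005,0,0],"spin":0},{"offset":[-0.03,0,0],"spin":0},{"offset":[-0.045,0,0],"spin":0},{"offset":[-0.03,0,-0.045],"spin":0},{"offset":[0,0,-0.045],"spin":0},{"offset":[0,0,-0.045],"spin":0},{"offset":[0,0,-0.045],"spin":0},{"offset":[0,0,-0.045],"spin":0},{"offset":[0,0,-0.045],"spin":0},{"offset":[0,0,0],"spin":0}]'
python3 - <<'E'
from h import *
st()
c=bot.capture("scene"); cv2.imwrite("pics/s20.png",c["pixels"])
t=bot.capture("top"); cv2.imwrite("pics/t20.png",t["pixels"])
a=np.radians(-8.26);ex=np.array([np.cos(a),np.sin(a)]);ey=np.array([-ex[1],ex[0]]);C=np.array([.544,.239])
for c in (t,c):
    px=c["pixels"].astype(int)
    V,U=np.mgrid[0:480,0:640]; P=deproj(c,np.c_[U.ravel(),V.ravel()],depth=np.maximum(c["depth"],1e-3).ravel()).reshape(480,640,3)
    d=P[...,:2]-C; X=d@ex;Y=d@ey
    for x in (-.07,-.03,.0,.03,.07):
        k=(abs(X-x)<.006)&(abs(Y)<.12)&(P[...,2]>.03)&(P[...,2]<.12); print(x,k.sum(),np.median(P[k][:,2]).round(4) if k.any() else None,end=" ; ")
    print()
E
```

```text
time_s: 37.2
position: [0.4319, -0.0176, 0.3434]
tcp_rot: [[0.001, -0.988, 0.151], [-0.002, 0.151, 0.988], [-1.0, -0.001, -0.001]]
force: [0.6, 0.5, 0.8]
opening: 0.005
t 37.20 tcp [ 0.4319 -0.0176  0.3434] y-ax [-0.988  0.151 -0.001] z-ax [ 0.151  0.988 -0.001] F [0.6 0.5 0.8] open 0.4mm q [-1.720e+01  2.150e+01  1.126e+02 -1.000e-01  4.580e+01 -9.840e+01]
-0.07 526 0.057 ; -0.03 526 0.0572 ; 0.0 525 0.0572 ; 0.03 523 0.0576 ; 0.07 511 0.0574 ; 
-0.07 508 0.0581 ; -0.03 438 0.0582 ; 0.0 409 0.0583 ; 0.03 385 0.0583 ; 0.07 341 0.0583 ;
```

View pics/s20.png

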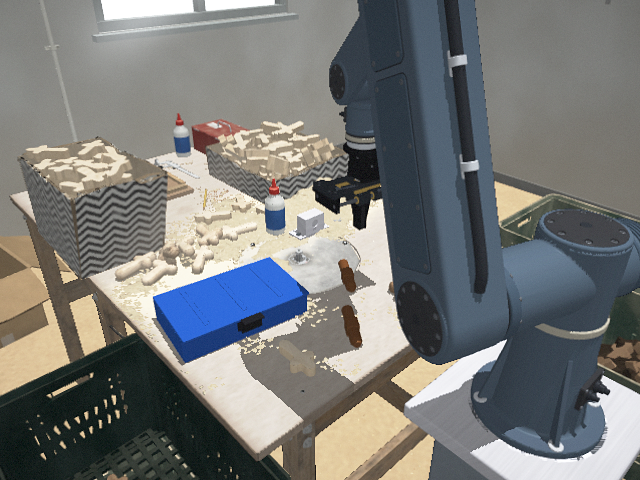

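View pics/t20.png

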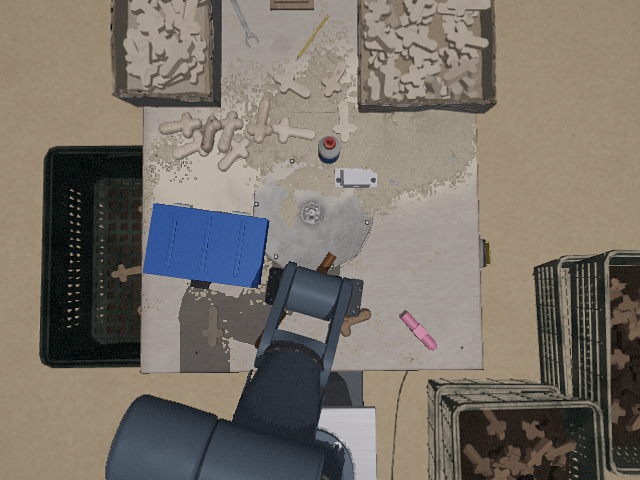

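```bash
python3 -c "
from rig import bot
print(bot.hand_in())"
```

```text
the job is handed in; nothing more can be done
None
```

All three dark pins on the table are packed in the case and the lid is shut on its catch. I handed the job in at about 37 s, and hand-in gave no verdict.

- **Pins:** each pin's forward end went about 7 mm into the gauge bore before any force built up, so it was the chamfered end. One pin had to be turned half round first. They lie one to a groove in grooves spaced +90, +30 and −90 mm from the case centre, with chamfers towards the hinge. Depth readings just before closing put the rod tops within a few millimetres of level along each pin. The fourth groove is empty because no other dark pin showed in any picture.
- **Lid:** I pressed until it bottomed out at about 35 N. After I let go, its top read 57 to 58 mm above the table from front to back in both cameras, which matches fully shut.
- **Other things:** the gripper touched nothing else on the table. The brown and pink look-alikes and the other items were left where they were.

No check failed or disagreed.

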